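# Load the die stations and lock their depth stops

### The job

First pull the black-balled lever over to safe, towards the robot. Then set each steel die on the bench flat into the station whose recess has its shape and size, and lock that station's depth stop by running its hexagonal jam nut clockwise fully home on its boss; leave the nut alone at any station that has no die, and leave the tin where it stands. Last, when every die is in and its nut is home, push the lever fully back over to ready.

Things in the scene. Friction and masses are not known exactly. Their poses are not given: they have to be found in the camera images.
- die_long: loose bar-shaped swage die, 104 x 34 mm in plan, 36 mm tall, plain steel, long side along its own y, dark grooves on top, about 0.9 kg (0.8 to 1.1 times that). Origin: centre of its underside. Not on the bench in every run (then None).
- station_long: fixed grey plate 165 x 128 x 6 mm with a rectangular recess 112 mm (along y) by 42 mm (along x), walls 9 mm high, for the long die only; recess floor 6 mm, wall tops 15 mm above the bench. Origin: centre of the recess, at bench level. 85 mm from it along the station's +x stands the depth stop: a threaded boss with a set bolt and its jam nut.
- nut_long (a joint): angle of the hexagonal jam nut at station_long (rad), growing as it is turned clockwise seen from above, which runs it down (quick thread, 8 mm per turn); 4.4 is the hard stop, fully home on the boss; starts at 0.1 to 1.0. It stays where it is left; running torque about 0.1 N m.
- nut_long_mid (a point): mid-height point on the axis of station_long's jam nut (44 mm across flats, 20 mm tall; 56 mm above the bench when home). Its x axis is normal to two flats and turns with the nut. Below: boss 36 mm in diameter, top at 46 mm; foot 52 mm in diameter up to 18 mm. Above: fixed brass set bolt 20 mm thick with a hexagonal head 28 mm across flats, top at 92 mm.
- nut_long_dot (a point): small dark dot on the top face of that nut, 17.5 mm from the axis.
- die_short: loose bar-shaped swage die, 66 x 34 mm in plan, 36 mm tall, plain steel, long side along its own y, dark grooves on top, about 0.6 kg (0.8 to 1.1 times that). Origin: centre of its underside. Not on the bench in every run (then None).
- station_short: fixed grey plate 165 x 128 x 6 mm with a rectangular recess 74 mm (along y) by 42 mm (along x), walls 9 mm high, for the short die only; recess floor 6 mm, wall tops 15 mm above the bench. Origin: centre of the recess, at bench level. 85 mm from it along the station's +x stands the depth stop: a threaded boss with a set bolt and its jam nut.
- nut_short (a joint): angle of the hexagonal jam nut at station_short (rad), growing as it is turned clockwise seen from above, which runs it down (quick thread, 8 mm per turn); 4.4 is the hard stop, fully home on the boss; starts at 0.1 to 1.0. It stays where it is left; running torque about 0.1 N m.
- nut_short_mid (a point): mid-height point on the axis of station_short's jam nut (44 mm across flats, 20 mm tall; 56 mm above the bench when home). Its x axis is normal to two flats and turns with the nut. Below: boss 36 mm in diameter, top at 46 mm; foot 52 mm in diameter up to 18 mm. Above: fixed brass set bolt 20 mm thick with a hexagonal head 28 mm across flats, top at 92 mm.
- nut_short_dot (a point): small dark dot on the top face of that nut, 17.5 mm from the axis.
- die_square: loose square doming die, 54 x 54 mm in plan, 36 mm tall, plain steel, dark dimples on top, about 0.8 kg (0.8 to 1.1 times that). Origin: centre of its underside. Not on the bench in every run (then None).
- station_square: fixed grey plate 165 x 128 x 6 mm with a square recess 62 x 62 mm, walls 9 mm high, for the square die only; recess floor 6 mm, wall tops 15 mm above the bench. Origin: centre of the recess, at bench level. 85 mm from it along the station's +x stands the depth stop: a threaded boss with a set bolt and its jam nut.
- nut_square (a joint): angle of the hexagonal jam nut at station_square (rad), growing as it is turned clockwise seen from above, which runs it down (quick thread, 8 mm per turn); 4.4 is the hard stop, fully home on the boss; starts at 0.1 to 1.0. It stays where it is left; running torque about 0.1 N m.
- nut_square_mid (a point): mid-height point on the axis of station_square's jam nut (44 mm across flats, 20 mm tall; 56 mm above the bench when home). Its x axis is normal to two flats and turns with the nut. Below: boss 36 mm in diameter, top at 46 mm; foot 52 mm in diameter up to 18 mm. Above: fixed brass set bolt 20 mm thick with a hexagonal head 28 mm across flats, top at 92 mm.
- nut_square_dot (a point): small dark dot on the top face of that nut, 17.5 mm from the axis.
- die_round: loose round doming die, 58 mm in diameter, 36 mm tall, plain steel, dark dimples on top, about 0.7 kg (0.8 to 1.1 times that). Origin: centre of its underside. Not on the bench in every run (then None).
- station_round: fixed grey plate 165 x 128 x 6 mm with a round recess 66 mm in diameter, walls 9 mm high, for the round die only; recess floor 6 mm, wall tops 15 mm above the bench. Origin: centre of the recess, at bench level. 85 mm from it along the station's +x stands the depth stop: a threaded boss with a set bolt and its jam nut.
- nut_round (a joint): angle of the hexagonal jam nut at station_round (rad), growing as it is turned clockwise seen from above, which runs it down (quick thread, 8 mm per turn); 4.4 is the hard stop, fully home on the boss; starts at 0.1 to 1.0. It stays where it is left; running torque about 0.1 N m.
- nut_round_mid (a point): mid-height point on the axis of station_round's jam nut (44 mm across flats, 20 mm tall; 56 mm above the bench when home). Its x axis is normal to two flats and turns with the nut. Below: boss 36 mm in diameter, top at 46 mm; foot 52 mm in diameter up to 18 mm. Above: fixed brass set bolt 20 mm thick with a hexagonal head 28 mm across flats, top at 92 mm.
- nut_round_dot (a point): small dark dot on the top face of that nut, 17.5 mm from the axis.
- ready_lever (a joint): angle of the lever (rad): 0 = safe, leaning towards the lever box's -x side (the robot's side) 0.5 rad off vertical; 1.0 = ready, leaning as far to the +x side; stops at both ends. Starts at 0.85 to 1.0. It stays where it is left; about 1 N at the tip moves it.
- ready_lever_base: grey box 70 x 50 x 25 mm that carries the lever, left of the stations; origin centre of its underside. The lever turns about the box's y axis, 22 mm above the bench.
- ready_lever_tip (a point): centre of the black 26 mm ball at the end of the 100 mm lever (rod 10 mm thick).
- tin: bystander: bare metal can with a lid, 52 mm in diameter, 50 mm tall, among the dies; origin centre of its underside.

How it is judged:
By the outcome, as a careful person would: the job done as asked, in the order asked, and still so for the second after the job is handed in, with the robot touching nothing.
Of die_long, die_short, die_square, die_round only 2 to 4 are there at a start; the rules pass over those that are not, and their reading is None.
At some moment in a run one of die_long, die_short, die_square, die_round may be knocked a few centimetres aside while the robot is not near it.
Once in a run the grip may slacken for a moment while it holds something.
It also fails if it takes over 210 s, if anything falls off the work surface, if the arm or the gripper's body presses on something with over 40 N, if the wrist force passes 120 N, or if a joint passes its speed limit or range.

### The arm

A 6-joint arm with a two-finger parallel gripper is mounted at the origin on the work surface. World frame = base frame: x ahead of the robot, y to its left, z up, the work surface at z = 0. Lengths are in mm, angles in rad, forces in N, time in s.
With the tool pointing down it reaches from about 350 to 850 mm from the base axis. Payload 8.1 kg.
Tool frame: the origin (TCP) lies between the finger pads; the fingertips stand r.tcp_to_tips ahead of it and the grasp point (between the pads) lies 5 mm behind it (r.tcp_to_tips is the distance from the TCP to the fingertips, in mm); z points along the fingers, y is the line along which they close (so a half turn about z gives the same grasp; the last joint's range is limited). The gripper opens to 93 mm and grips with 3 to 60 N. Pads are 15 mm wide; open, the fingers measure 128 mm over their backs; the gripper's body (75 mm by 188 mm) begins 65 mm behind the grasp point.
Start: joints at [-1.4, 0.13, 1.488, -0, 1.523, -0.085], TCP at [151.832, -580.476, 232.635] pointing down, gripper open.
Joint ranges: [-2.96, 2.96], [-0.89, 2.26], [0.02, 2.5], [-1.34, 4.48], [0, 2.73], [-2.66, 2.66]. Speed limits (rad/s): [2.39, 2.39, 2.79, 3.14, 3.14, 3.14].

### API

Orientations are given as a unit quaternion [w, x, y, z].
In Python, from bench import r gives the robot as it stands.
- The arm moves only by the shell command python3 shift.py [OPENING] [FORCE], which reads ROWS from standard input. ROWS is a JSON list of rows, 1 to 5 of them, each an object with the fields trans (a list: dx, dy, dz in mm), turn_vec (a list: a rotation vector rx, ry, rz in rad); a field left out counts as zero; each row is the pose to reach, as a shift and turn from the pose commanded when the command began, along the tool's axes at that moment; what a row does not reach only later rows make up. A row lasts 1/8 s, in which the tool goes at most 62.5 mm and 0.188 rad, less where a joint would pass 70% of its speed; a pose out of reach is approached as far as the arm can. OPENING is the finger opening in mm, set as the command begins (- or left out keeps the last). The fingers move at their own pace and stop on an object; FORCE is the grip in N (left out, the last holds). Time passes only in rows, so rows that do not move let the fingers close. It prints the time, the measured TCP pose, the force, the opening and the grip force at its end. Input that does not fit is refused with a message, and nothing moves.
- r.get_obs(): the state, without advancing time (a new reading comes with each control period).
- r.get_image(name): name is "scene" or "top" or "wrist"; returns a dict with "image" (420x560x3 uint8, red, green, blue), "K" (3x3 intrinsics, pixels), "D" ([k1, k2, p1, p2, k3] as OpenCV has them; the pictures are not rectified), "origin" and "rotation" of the camera in the world. Camera axes: x right, y up, looking along -z (the intrinsics and any distortion apply to the point x, -y, -z); pixel columns grow to the right and rows downward; lengths in mm; the calibration is good to about 2 mm. A picture is of the moment at which its call begins. There is no depth.
- r.hand_in(): hands the job in; it is judged then, once.
The state is a dict: "t": time; "joint_pos": joint angles; "joint_velocities": joint speeds; "effort": joint torques, N m; "eef_pos": TCP position; "tool_rot": TCP orientation; "force": force on the tool from outside, world axes, zero at the start; "ft_torque": the same for the moment, N m; "gripper_width": finger opening in mm; "grip_force": force on a finger pad.
Only numpy, scipy, OpenCV 4.12 (cv2) and the standard library are available. Lean on these libraries where they do the work, as an engineer would, in place of code of your own. Each camera call takes 0.05 s, during which the arm holds its last target. There are 200 camera calls.

## Working session

There is one attempt and no reset: what is moved stays moved. The work goes in short steps, Python scripts to look and compute and a shell command to move; the robot and the scene stay as the last step left them, time stands still between calls to the robot, and variables do not carry over. Pictures are saved under pics/ and viewed, at most 17 in all, crops included, and the job is handed in when it is done.

```bash
ls; mkdir -p pics; python3 - <<'E'
from bench import r
import cv2
o=r.get_obs(); print(o, r.tcp_to_tips)
for n in ("scene","top"):
    d=r.get_image(n); cv2.imwrite(f"pics/{n}0.png",d["image"][:,:,::-1]); print(n,d["K"],d["D"],d["origin"],d["rotation"])
E
```

```text
bench.py
pics
shift.py
  3 bench.py
  5 shift.py
  8 total
{'t': 0.0, 'joint_pos': array([-1.40039436e+00,  1.31134746e-01,  1.48923867e+00,  9.69972600e-06,
        1.52298520e+00, -8.53936241e-02]), 'joint_velocities': array([-0.00024466,  0.00112619,  0.00038829,  0.00031157,  0.00074266,
       -0.00110736]), 'effort': array([-1.73637673e-03, -5.59832525e+01, -4.91765678e+01,  7.67202233e-02,
        3.54210497e-02, -2.12292653e-04]), 'eef_pos': array([ 151.74925421, -579.9549853 ,  231.62549286]), 'tool_rot': array([-8.82388834e-04,  9.91831864e-01,  1.27549107e-01, -3.26793142e-05]), 'force': array([0.13722505, 0.49505878, 0.14327503]), 'ft_torque': array([ 0.03704843, -0.03741993, -0.00922903]), 'grip_force': 0.0, 'gripper_width': 93.28528056662506} 14.0
scene [[472.5885765    0.         283.70509   ]
 [  0.         472.5885765  212.90122567]
 [  0.           0.           1.        ]] [-0.13989543  0.          0.          0.          0.        ] [1115.47217128  168.75244361 1013.36846334] [0.59903347 0.17084203 0.20313958 0.755451  ]
top [[476.43873999   0.         279.68519743]
 [  0.         476.43873999 204.15989103]
 [  0.           0.           1.        ]] [-0.12368843  0.          0.          0.          0.        ] [ 458.73204912   59.94621399 1100.08588901] [-0.7016029  -0.0483481   0.02956973  0.71031082]
```
View pics/top0.png

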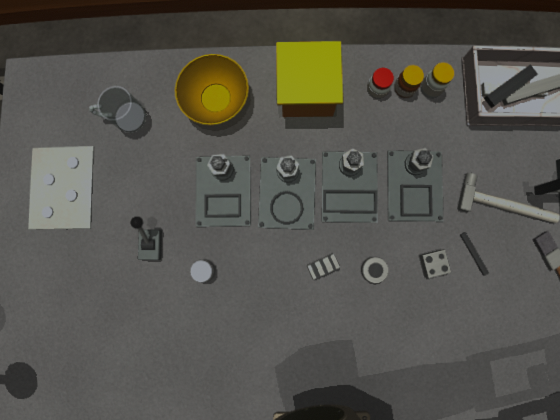

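View pics/scene0.png

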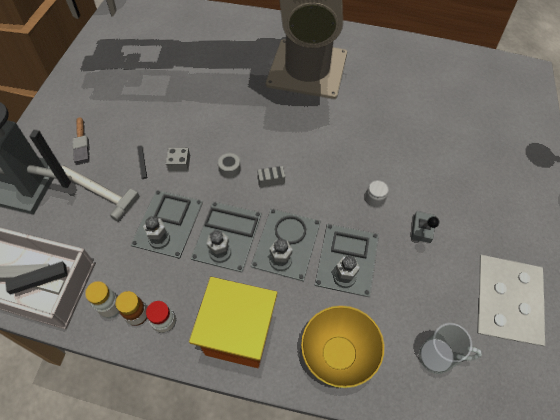

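The top view shows the lever box at (148,245) with its ball at (137,222) and the tin at (202,271). The stations from left to right are short (222,206), round (287,207), long (350,203) and square (416,201). The dies are short (323,266), round (375,270) and square (435,264), and the long die is absent. Next I'll write helpers and measure from two views.

```bash
cat > h.py <<'E'
import numpy as np, cv2
from scipy.optimize import least_squares
from scipy.spatial.transform import Rotation as R
from bench import r
def rot(q): return R.from_quat(np.array(q)[[1,2,3,0]]).as_matrix()
F=np.diag([1.,-1,-1])
def view(n, name=None):
    d=r.get_image(n); d={k:(np.array(v)) for k,v in d.items()}
    d["R"]=rot(d["rotation"]) if d["rotation"].size==4 else d["rotation"]
    if name: np.save(f"pics/{name}.npy",d,allow_pickle=True); cv2.imwrite(f"pics/{name}.png",d["image"][:,:,::-1])
    return d
def load(name): return np.load(f"pics/{name}.npy",allow_pickle=True).item()
def proj(d,P):
    p=(np.atleast_2d(P)-d["origin"])@d["R"]@F
    return cv2.projectPoints(p,np.zeros(3),np.zeros(3),d["K"],d["D"])[0][:,0]
def ray(d,uv):
    u=cv2.undistortPoints(np.array(uv,float).reshape(-1,1,2),d["K"],d["D"])[:,0]
    return np.c_[u,np.ones(len(u))]@F@d["R"].T
def atz(d,uv,z):
    v=ray(d,uv); o=d["origin"]; return o+v*((z-o[2])/v[:,2])[:,None]
def tri(obs):  # [(d,uv),...] -> point, pixel residual
    f=lambda P: np.concatenate([proj(d,P)[0]-uv for d,uv in obs])
    s=least_squares(f,[500,0,30.]); return s.x, np.abs(s.fun).max()
def crop(d,box,k,name):
    x0,y0,x1,y1=box; cv2.imwrite(f"pics/{name}.png",cv2.resize(d["image"][y0:y1,x0:x1,::-1],None,fx=k,fy=k,interpolation=cv2.INTER_CUBIC))
def toolto(P,yaw=None):
    """shift in tool axes from the measured pose to TCP world P"""
    o=r.get_obs(); M=rot(o["tool_rot"]); return np.round(M.T@(np.array(P)-o["eef_pos"]),1)
E
python3 - <<'E'
from h import *
t=view("top","t1"); s=view("scene","s1")
for n,a,b in [("lever tip",(137,222),(433,222)),("short die",(323,266),(271,176)),("round die",(375,270),(229,163)),("sq die",(435,264),(177,157)),("tin",(202,271),(377,189)),
 ("nut_short top",(219,160),(348,264)),("nut_round",(288,163),(282,245)),("nut_sq",(423,156),(154,224))]:
    P,e=tri([(t,a),(s,b)]); print(n,P.round(0),round(e,1))
for n,a,z in [("st short",(222,206),15),("st round",(287,207),15),("st sq",(416,201),15),("leverbase",(149,246),25)]: print(n,atz(t,[a],z).round(0))
print(r.get_obs()["eef_pos"])
w=view("wrist","w1"); print(w["origin"],w["R"].round(2))
crop(t,(120,130,460,290),2.35,"c1")
E
```

```text
lever tip [534. 391. 111.] 0.7
short die [437.  -7.  22.] 0.5
round die [ 426. -122.   28.] 0.7
sq die [ 437. -261.   26.] 0.1
tin [429. 262.  44.] 0.5
nut_short top [669. 220.  89.] 1.1
nut_round [659.  70.  92.] 1.5
nut_sq [ 671. -224.   87.] 1.3
st short [[577. 221.  15.]]
st round [[572.  71.  15.]]
st sq [[ 582. -225.   15.]]
leverbase [[486. 388.  25.]]
[ 151.7629029  -580.12568594  231.96411606]
[ 220.93524817 -561.4391272   384.27107174] [[ 0.25  0.93  0.25]
 [-0.97  0.24  0.06]
 [-0.   -0.26  0.97]]
```

View pics/c1.png

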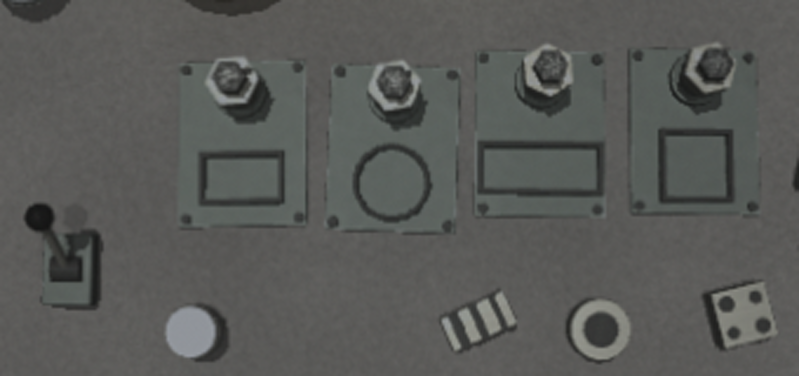

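The lever tip comes out at z 111 and the bolt tops at about 90, as they should. Next I align the tool with the world axes and head for the lever, taking wrist views on the way.

```bash
echo '[{"trans":[60,-30,0],"turn_vec":[0,0,0.08]},{"trans":[120,-60,0],"turn_vec":[0,0,0.16]},{"trans":[180,-95,0],"turn_vec":[0,0,0.256]},{"trans":[235,-125,0],"turn_vec":[0,0,0.256]},{"trans":[290,-155,0],"turn_vec":[0,0,0.256]}]' | python3 shift.py 0
echo '[{"trans":[20,-50,0]},{"trans":[40,-100,0]},{"trans":[60,-140,0]},{"trans":[60,-140,0]}]' | python3 shift.py
python3 - <<'E'
from h import *
w=view("wrist","w2"); print(r.get_obs()["eef_pos"],w["origin"],w["K"][0],w["D"],r.get_obs()["joint_pos"].round(2))
M=rot(r.get_obs()["tool_rot"]);print(M.round(3))
E
```

```text
t: 0.88
eef_pos: [382.4, -366.9, 232.8]
tool_rot: [0.0, 1.0, -0.0, 0.0]
force: [0.2, 0.6, -0.5]
gripper_width: 47.9
grip_force: 0.0
t: 1.38
eef_pos: [442.3, -225.9, 232.7]
tool_rot: [-0.0, 1.0, 0.002, 0.0]
force: [-0.3, 0.2, 0.4]
gripper_width: 7.6
grip_force: 0.0
[ 441.69648462 -227.40353265  232.69719732] [ 513.72825952 -225.11024659  385.0265773 ] [331.46672124   0.         281.00130709] [-0.02470082  0.          0.          0.          0.        ] [-0.58 -0.15  1.77 -0.    1.52  0.99]
[[ 1.     0.003  0.   ]
 [ 0.003 -1.    -0.   ]
 [ 0.     0.    -1.   ]]
```

View pics/w2.png

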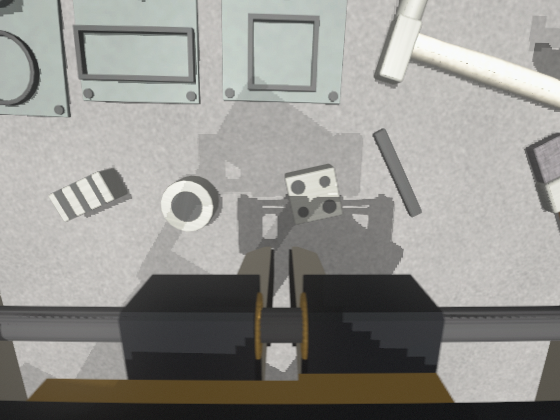

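The wrist view shows the short die (91,193), round die (189,204) and square die (314,194). The square recess (283,52) and the long recess (134,54) are also in view.

```bash
echo '[{"trans":[5,-55,0]},{"trans":[10,-110,0]},{"trans":[20,-170,0]},{"trans":[30,-230,0]},{"trans":[40,-286,0]}]' | python3 shift.py 0
echo '[{}]' | python3 shift.py
python3 -c "
from h import *
view('wrist','w3'); print(r.get_obs()['eef_pos'])"
echo '[{"trans":[20,-60,0]},{"trans":[40,-120,0]},{"trans":[60,-180,0]},{"trans":[80,-240,0]},{"trans":[95,-300,0]}]' | python3 shift.py 0
echo '[{"trans":[0,-31,0]},{"trans":[0,-31,0]},{"trans":[0,-31,0]}]' | python3 shift.py
python3 - <<'E'
from h import *
o=r.get_obs();print(rot(o["tool_rot"]).round(3),o["joint_pos"].round(2)); w=view("wrist","w4")
print(toolto([575,391,99]))
E
```

```text
t: 2.05
eef_pos: [481.7, 58.1, 232.9]
tool_rot: [0.0, 1.0, -0.001, 0.0]
force: [0.6, -0.7, 0.3]
gripper_width: 0.5
grip_force: 0.0
t: 2.17
eef_pos: [481.6, 59.7, 232.6]
tool_rot: [-0.0, 1.0, 0.002, -0.0]
force: [-0.4, -0.6, 0.1]
gripper_width: 0.8
grip_force: 0.0
[481.43380767  57.84738895 232.46710185]
t: 2.85
eef_pos: [578.1, 354.0, 232.4]
tool_rot: [0.0, 1.0, -0.002, 0.0]
force: [-0.2, 0.2, -0.1]
gripper_width: 0.2
grip_force: 0.0
t: 3.22
eef_pos: [577.0, 383.8, 232.3]
tool_rot: [0.001, 1.0, -0.001, -0.0]
force: [-0.6, 1.0, 0.4]
gripper_width: 0.6
grip_force: 0.0
[[ 1.    -0.002 -0.   ]
 [-0.002 -1.    -0.001]
 [-0.     0.001 -1.   ]] [ 0.51  0.38  1.19 -0.    1.57  2.09]
[ -1.9  -7.3 133.7]
```

View pics/w4.png

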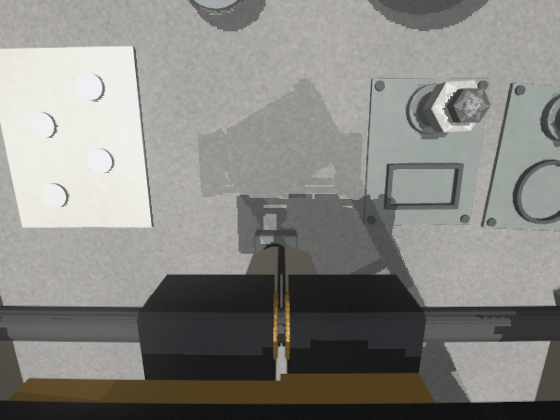

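View pics/w3.png

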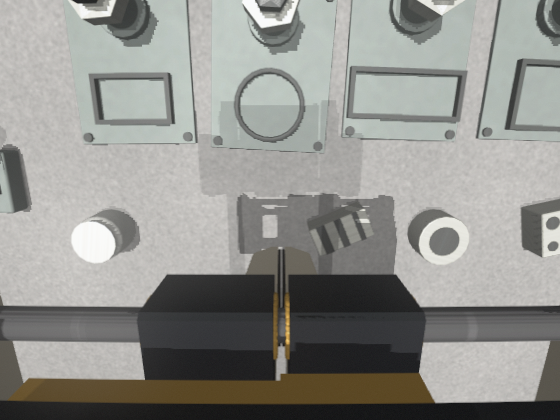

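The fingers hide the lever box in the first of these views; the stations and dies are clear in the second. I go down behind the ball and pull it back.

```bash
echo '[{"trans":[4,-4,45]},{"trans":[8,-8,90]},{"trans":[8,-8,130]},{"trans":[8,-8,133]}]' | python3 shift.py 0
echo '[{"trans":[-20,0,0]},{"trans":[-40,0,0]},{"trans":[-60,0,0]},{"trans":[-80,0,0]},{"trans":[-100,0,0]}]' | python3 shift.py
echo '[{"trans":[-8,0,0]},{"trans":[-15,0,0]},{"trans":[-15,0,0]}]' | python3 shift.py
python3 -c "
from h import *
view('top','t4');view('scene','s4');s=load('s4');t=load('t4');crop(t,(110,190,190,290),4,'c4a');crop(s,(380,190,480,290),4,'c4b')
import cv2,numpy as np
a=cv2.imread('pics/c4a.png');b=cv2.imread('pics/c4b.png');cv2.imwrite('pics/c4.png',np.hstack([a,b]))"
```

```text
t: 3.78
eef_pos: [581.9, 391.0, 95.5]
tool_rot: [0.002, 1.0, -0.001, -0.003]
force: [-1.4, 0.2, -0.1]
gripper_width: 0.5
grip_force: 0.0
t: 4.4
eef_pos: [485.2, 394.2, 103.1]
tool_rot: [-0.001, 1.0, -0.001, 0.002]
force: [2.2, -0.5, -0.5]
gripper_width: 0.3
grip_force: 0.7
t: 4.78
eef_pos: [469.6, 394.5, 100.8]
tool_rot: [-0.0, 1.0, -0.0, 0.001]
force: [1.0, 0.0, 2.0]
gripper_width: 0.3
grip_force: 0.8
```

View pics/c4.png

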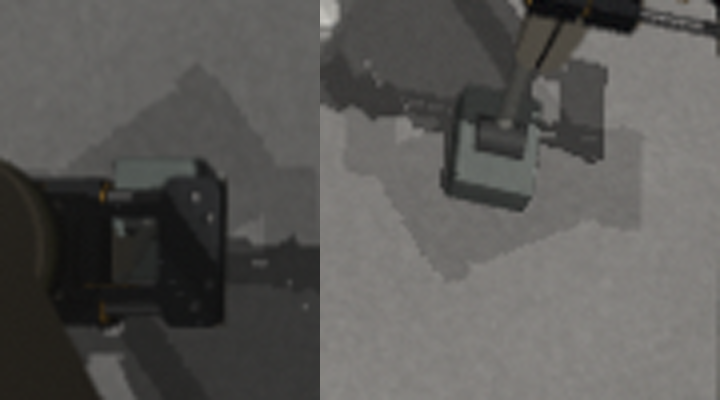

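The lever now leans towards the robot with the rod ahead of the fingers. I press on gently until the force rises.

```bash
for i in 1 ; do echo '[{"trans":[-3,0,0]},{"trans":[-6,0,0]},{"trans":[-6,0,0]}]' | python3 shift.py; echo '[{"trans":[-2,0,0]},{"trans":[-4,0,0]},{"trans":[-4,0,0]}]' | python3 shift.py;  echo '[{"trans":[-1,0,0]},{"trans":[-2,0,0]},{"trans":[-2,0,0]}]' | python3 shift.py; done | grep -E "eef|^force"
```

```text
eef_pos: [467.5, 394.5, 101.5]
force: [16.4, -0.1, -0.2]
eef_pos: [466.3, 394.5, 102.5]
force: [26.5, -1.1, -2.7]
eef_pos: [465.7, 394.5, 103.3]
force: [29.8, -2.0, -1.5]
```

The lever is on its safe stop: the force rose to 30 N with hardly any travel. I back off, rise, and fit the stations and dies in the wrist views.

```bash
echo '[{"trans":[15,0,0]},{"trans":[30,0,0]},{"trans":[30,0,-50]},{"trans":[30,0,-100]},{"trans":[30,0,-130]}]' | python3 shift.py | grep eef
echo '[{"trans":[-30,60,0]},{"trans":[-60,120,0]},{"trans":[-75,180,0]},{"trans":[-90,230,0]},{"trans":[-100,270,0]}]' | python3 shift.py|grep eef
echo '[{"trans":[-5,50,0]},{"trans":[-10,100,0]},{"trans":[-15,130,0]},{"trans":[-15,130,0]}]' | python3 shift.py 90|grep eef
cat > fit.py <<'E'
from h import *
from scipy.optimize import minimize
K=4
def poly(kind,a,b,x,y,th,z):
    if kind=="round": t=np.linspace(0,2*np.pi,48,False); q=np.c_[a/2*np.cos(t),a/2*np.sin(t)]
    else: q=np.array([[1,1],[-1,1],[-1,-1],[1,-1]])*[a/2,b/2]
    c,s=np.cos(th),np.sin(th); q=q@np.array([[c,s],[-s,c]])+[x,y]
    return np.c_[q,np.full(len(q),z)]
def mask(d,P):
    m=np.zeros((420*K,560*K),np.uint8); u=((proj(d,P)+.5)*K-.5)*16
    cv2.fillPoly(m,[u.round().astype(np.int32)],1,shift=4); return m
def fit(d,obs,model,p0,rnd):
    obs=cv2.resize(obs,None,fx=K,fy=K,interpolation=cv2.INTER_LINEAR)>0.5
    def f(p):
        m=model(d,[p[0],p[1],0 if rnd else p[2]/60])>0; return 1-(m&obs).sum()/(m|obs).sum()
    p0=np.array([p0[0],p0[1],p0[2]*60.])
    for _ in range(2):
        s=minimize(f,p0,method="Nelder-Mead",options=dict(initial_simplex=np.vstack([p0,p0+np.diag([8,8,10.])]),xatol=.05,fatol=1e-4)); p0=s.x
    return np.array([p0[0],p0[1],p0[2]/60]),s.fun
def comp(m,uv):  # connected component nearest uv
    n,l,st,c=cv2.connectedComponentsWithStats(m.astype(np.uint8)); v=l==l[int(uv[1]),int(uv[0])]
    if not m[int(uv[1]),int(uv[0])]:
        ys,xs=np.nonzero(m); i=np.argmin((xs-uv[0])**2+(ys-uv[1])**2); v=l==l[ys[i],xs[i]]
    return v
def recess(d,kind,a,b,p0,thr):
    g=cv2.cvtColor(d["image"],cv2.COLOR_RGB2GRAY); uv=proj(d,[p0[0],p0[1],6])[0]
    o=comp(g>thr,uv).astype(np.float32)
    return fit(d,o,lambda d,p: mask(d,poly(kind,a,b,*p,6))&mask(d,poly(kind,a,b,*p,15)),p0,kind=="round"),o.sum()
def die(d,kind,a,b,p0,z,thr,rad):
    g=cv2.cvtColor(d["image"],cv2.COLOR_RGB2GRAY); uv=proj(d,[p0[0],p0[1],z])[0]
    yy,xx=np.mgrid[:420,:560]; m=(g>thr)&(np.hypot(xx-uv[0],yy-uv[1])<rad)
    n,l,st,c=cv2.connectedComponentsWithStats(m.astype(np.uint8)); m=np.isin(l,[i for i in range(1,n) if st[i,4]>25])
    h=cv2.convexHull(np.argwhere(m)[:,::-1].astype(np.int32)); o=np.zeros((420,560),np.float32); cv2.fillConvexPoly(o,h,1)
    return fit(d,o,lambda d,p: mask(d,poly(kind,a,b,*p,z)),p0,kind=="round"),o.sum()
E
python3 - <<'E'
from fit import *
w=view("wrist","w5"); print(r.get_obs()["eef_pos"])
for n in("w2","w3","w5"):
    d=load(n); g=cv2.cvtColor(d["image"],cv2.COLOR_RGB2GRAY)
    for nm,P in [("floor sq",(582,-225,6)),("floor rnd",(572,71,6)),("floor sh",(577,221,6)),("bench",(500,-50,0))]:
        u=proj(d,P)[0].astype(int)
        if 3<u[0]<556 and 3<u[1]<416: print(n,nm,u,np.percentile(g[u[1]-3:u[1]+4,u[0]-3:u[0]+4],[0,50,100]))
    for nm,P in [("sq",(437,-261,36)),("rnd",(426,-122,36)),("sh",(437,-7,36))]:
        u=proj(d,P)[0].astype(int)
        if 20<u[0]<540 and 20<u[1]<400: print(n,nm,u,np.percentile(g[u[1]-20:u[1]+20,u[0]-20:u[0]+20],[0,20,40,60,80,100]))
crop(w,(0,0,560,260),1.4,"w5c")
E
```

```text
eef_pos: [487.5, 394.8, 232.1]
eef_pos: [385.7, 122.6, 229.2]
eef_pos: [371.4, -7.1, 229.4]
[371.58663335  -6.06114883 229.38792771]
w2 floor sq [281  57] [196. 198. 199.]
w2 floor rnd [ 7 68] [179. 182. 183.]
w2 bench [127 136] [184. 190. 196.]
w2 sq [314 197] [ 67.  111.  118.  149.4 218.  238. ]
w2 rnd [186 206] [ 97. 113. 124. 215. 233. 243.]
w2 sh [ 80 196] [113. 124. 170. 215. 228. 234.]
w3 floor sq [540  98] [179. 180. 182.]
w3 floor rnd [271 105] [169. 174. 195.]
w3 floor sh [134 100] [188. 190. 191.]
w3 bench [375 171] [184. 190. 196.]
w3 rnd [443 241] [ 98. 117. 124. 227. 230. 244.]
w3 sh [341 232] [ 59.   77.   89.  113.  134.2 225. ]
w5 bench [321  68] [178. 184. 190.]
w5 sq [529 129] [108. 116. 219. 221. 223. 226.]
w5 rnd [393 140] [105. 120. 122. 222. 232. 242.]
w5 sh [281 129] [ 98.  120.  163.6 220.  229.  238. ]
```

View pics/w5c.png

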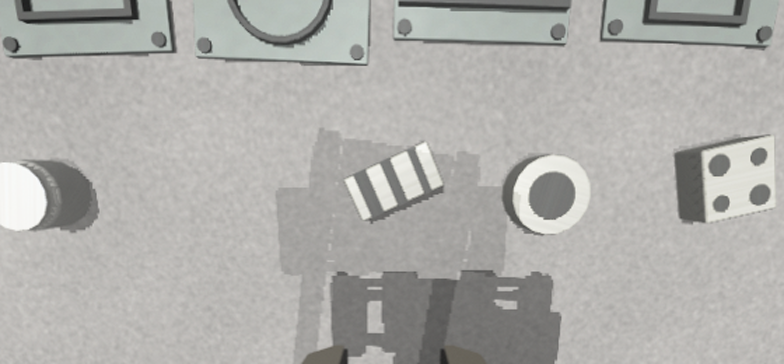

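The crop shows the short die (393,181 in the crop), the round die (547,193) and the square die (727,179). There's nothing out of place.

```bash
python3 - <<'E'
from fit import *
w2,w3,w5=load("w2"),load("w3"),load("w5")
print("st sq w2",recess(w2,"sq",62,62,[582,-225,0],140))
print("st rnd w3",recess(w3,"round",66,66,[572,71,0],130))
print("st sh w3",recess(w3,"sh",42,74,[577,221,0],140))
for z in (36,):
  for n,d in (("w2",w2),("w5",w5)):
    print(n,"short",die(d,"sh",34,66,[437,-7,.35],z,200,38))
    print(n,"round",die(d,"round",58,58,[426,-122,0],z,200,38))
  print("sq w5",die(w5,"sq",54,54,[437,-261,.15],z,200,45))
# height check: triangulate top-centroids
def cen(d,n,P):
    g=cv2.cvtColor(d["image"],cv2.COLOR_RGB2GRAY);uv=proj(d,P)[0];yy,xx=np.mgrid[:420,:560];m=(g>200)&(np.hypot(xx-uv[0],yy-uv[1])<38)
    h=cv2.convexHull(np.argwhere(m)[:,::-1].astype(np.int32));M=cv2.moments(h);return np.array([M["m10"],M["m01"]])/M["m00"]
for n,P in (("sh",(437,-7,36)),("rnd",(426,-122,36))): print(n,tri([(w2,cen(w2,n,P)),(w5,cen(w5,n,P))]))
print(toolto([437,-7,200]))
E
```

```text
st sq w2 ((array([ 5.84058942e+02, -2.26195309e+02, -2.77184715e-02]), np.float64(0.028579086675377785)), np.float32(3648.0))
st rnd w3 ((array([5.71768958e+02, 7.35672018e+01, 3.13237299e-02]), np.float64(0.02719946968284548)), np.float32(2941.0))
st sh w3 ((array([ 5.78101455e+02,  2.20513908e+02, -2.97721210e-03]), np.float64(0.02580258744609487)), np.float32(2544.0))
w2 short ((array([437.39210208,  -6.15185495,   0.46120289]), np.float64(0.275875766528464)), np.float32(2486.0))
w2 round ((array([ 4.26574960e+02, -1.22028519e+02,  9.97459263e-02]), np.float64(0.045403474402927024)), np.float32(2072.0))
w5 short ((array([ 4.36769472e+02, -6.98196206e+00,  4.09614620e-01]), np.float64(0.0721999723795056)), np.float32(2101.0))
w5 round ((array([ 4.27012228e+02, -1.22170321e+02,  8.64842794e-02]), np.float64(0.04099951479864139)), np.float32(2472.0))
sq w5 ((array([ 4.37948661e+02, -2.59687861e+02,  2.19575076e-01]), np.float64(0.061538117394416614)), np.float32(2624.0))
sh (array([436.99963221,  -6.82928528,  39.79167399]), np.float64(0.5135259851227829))
rnd (array([ 427.9906284, -120.1114702,   41.485411 ]), np.float64(0.07500328793449285))
[65.4  0.8 29.3]
```

All the fits agree: short die (437,-7, yaw .41), round die (427,-122) and square die (438,-260, yaw .22). The stations are at (578,220.5,0), (572,73.5) and (584,-226,-.03). I start with the short die.

```bash
echo '[{"trans":[20,0,20],"turn_vec":[0,0,-0.18]},{"trans":[40,0,40],"turn_vec":[0,0,-0.36]},{"trans":[65,0,60],"turn_vec":[0,0,-0.54]},{"trans":[65,0,70],"turn_vec":[0,0,-0.72]},{"trans":[65,0,70],"turn_vec":[0,0,-0.9]}]' | python3 shift.py 93 |grep eef
echo '[{"turn_vec":[0,0,-0.18]},{"turn_vec":[0,0,-0.36]},{"turn_vec":[0,0,-0.54]},{"turn_vec":[0,0,-0.72]},{"turn_vec":[0,0,-0.9]}]' | python3 shift.py |grep eef
echo '[{"turn_vec":[0,0,-0.09]},{"turn_vec":[0,0,-0.18]},{"turn_vec":[0,0,-0.18]}]' | python3 shift.py |grep eef
python3 - <<'E'
from h import *
o=r.get_obs();M=rot(o["tool_rot"]);print(np.arctan2(M[1,1],M[0,1])+0,o["joint_pos"].round(2)); print(toolto([437,-7,26]))
E
```

```text
eef_pos: [436.1, -4.0, 157.8]
eef_pos: [436.8, -4.1, 159.3]
eef_pos: [436.7, -4.4, 159.3]
0.41008364084192983 [-0.13 -0.28  2.01  0.    1.41 -0.54]
[ -2.6  -0.7 133.3]
```

```bash
echo '[{"trans":[-3,-1,50]},{"trans":[-3,-1,100]},{"trans":[-3,-1,125]},{"trans":[-3,-1,133]},{"trans":[-3,-1,133]}]' | python3 shift.py |grep eef
echo '[{},{},{},{},{}]' | python3 shift.py 20 50 
echo '[{},{},{}]' | python3 shift.py
```

```text
eef_pos: [437.1, -8.4, 26.8]
t: 10.68
eef_pos: [437.0, -8.8, 26.7]
tool_rot: [0.0, 0.549, 0.836, 0.0]
force: [-1.0, 0.2, -0.4]
gripper_width: 47.7
grip_force: 0.0
t: 11.05
eef_pos: [437.2, -8.8, 26.7]
tool_rot: [0.0, 0.549, 0.836, 0.0]
force: [1.8, 0.5, -1.3]
gripper_width: 33.8
grip_force: 50.0
```

```bash
echo '[{"trans":[0,0,-25]},{"trans":[0,0,-50]},{"trans":[0,0,-75]},{"trans":[0,0,-75]}]' | python3 shift.py |grep -E "eef|width|grip"
echo '[{"trans":[30,44,0],"turn_vec":[0,0,0.08]},{"trans":[60,88,0],"turn_vec":[0,0,0.16]},{"trans":[91,132,0],"turn_vec":[0,0,0.25]},{"trans":[121,176,0],"turn_vec":[0,0,0.33]},{"trans":[151,219,0],"turn_vec":[0,0,0.413]}]' | python3 shift.py|grep -E "eef|width|grip"
echo '[{},{}]' | python3 shift.py |grep -E "eef|width|grip"
python3 - <<'E'
from h import *
o=r.get_obs();M=rot(o["tool_rot"]);print(np.arctan2(M[1,1],M[0,1])+0,o["joint_pos"].round(2)); print(toolto([578,218.8,50]))
view("scene","s6");view("wrist","w6");
E
```

```text
eef_pos: [437.9, -9.0, 102.7]
gripper_width: 33.5
grip_force: 50.0
eef_pos: [577.2, 218.0, 98.6]
gripper_width: 33.5
grip_force: 50.0
eef_pos: [576.3, 216.3, 98.9]
gripper_width: 33.6
grip_force: 50.0
-0.0029105223412989488 [ 0.28  0.27  1.58 -0.    1.3   0.28]
[ 2.6  1.9 48.9]
```

View pics/w6.png

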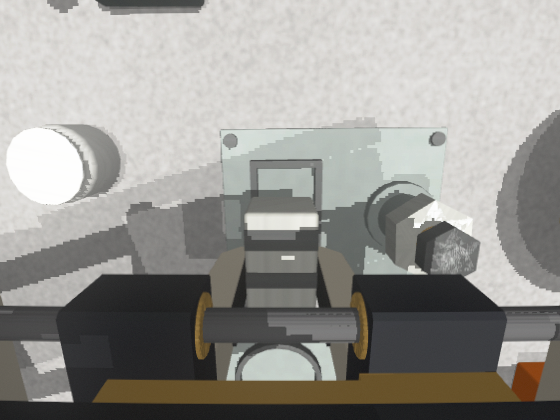

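The die hangs in the jaws over the short station. Its +y top edge is near row 211 and the bottom edge near row 197. I'll check its offset in the grip.

```bash
python3 - <<'E'
from h import *
w=load("w6"); o=r.get_obs()["eef_pos"]; print(o)
g=cv2.cvtColor(w["image"],cv2.COLOR_RGB2GRAY); print(g[185:235,275].tolist())
for off in (-4,0,4):
    for dz in (10,-26): print(off,dz,proj(w,[o+[0,33+off,dz]]).round(1))
print("wall in top +y edge", proj(w,[[578,220.5+37,15]]), g[155:180,275].tolist())
E
```

```text
[576.77517295 215.70477257 100.25678363]
[182, 183, 183, 183, 175, 108, 108, 108, 108, 107, 109, 109, 109, 107, 109, 112, 111, 110, 110, 109, 112, 113, 112, 113, 114, 114, 115, 140, 180, 207, 219, 226, 230, 230, 230, 231, 230, 230, 230, 230, 229, 229, 230, 229, 222, 131, 118, 118, 117, 116]
-4 10 [[283.8 226.1]]
-4 -26 [[283.5 206.5]]
0 10 [[283.7 217.5]]
0 -26 [[283.5 199.5]]
4 10 [[283.7 208.7]]
4 -26 [[283.4 192.3]]
wall in top +y edge [[284.84617326 169.03032069]] [188, 187, 188, 186, 149, 81, 130, 130, 130, 128, 128, 128, 127, 125, 185, 186, 185, 184, 185, 184, 185, 185, 184, 183, 183]
```

```bash
echo '[{"trans":[2,1.7,15]},{"trans":[2,1.7,30]},{"trans":[2,1.7,45]},{"trans":[2,1.7,48]},{"trans":[2,1.7,48]}]' | python3 shift.py |grep -E "eef|^force"
echo '[{"trans":[0,0,4]},{"trans":[0,0,8]},{"trans":[0,0,11]},{"trans":[0,0,13]},{"trans":[0,0,13]}]' | python3 shift.py |grep -E "eef|^force"
echo '[{"trans":[0,0,2]},{"trans":[0,0,4]},{"trans":[0,0,5]},{"trans":[0,0,5]}]' | python3 shift.py |grep -E "eef|^force"
```

```text
eef_pos: [579.3, 218.7, 53.2]
force: [-0.2, 0.5, -5.9]
eef_pos: [579.4, 218.8, 40.4]
force: [0.3, -0.0, -4.7]
eef_pos: [579.5, 218.8, 35.5]
force: [-0.6, -0.6, -5.9]
```

```bash
echo '[{"trans":[0,0,1]},{"trans":[0,0,2]},{"trans":[0,0,3]},{"trans":[0,0,3]}]' | python3 shift.py |grep -E "eef|^force"
echo '[{"trans":[0,0,0.5]},{"trans":[0,0,1]},{"trans":[0,0,1]}]' | python3 shift.py |grep -E "eef|^force"
echo '[{},{},{},{}]' | python3 shift.py 70|grep -E "eef|^force|width"
echo '[{"trans":[0,0,-30]},{"trans":[0,0,-60]},{"trans":[0,0,-95]},{"trans":[0,0,-125]},{"trans":[0,0,-125]}]' | python3 shift.py|grep -E "eef|^force|width"
echo '[{"trans":[-40,0,0]},{"trans":[-50,0,0]},{"trans":[-50,0,0]}]' | python3 shift.py|grep -E "eef|^force|width"
python3 - <<'E'
from fit import *
w=view("wrist","w7"); print(r.get_obs()["eef_pos"]); 
for thr in (170,200):print(die(w,"sh",34,66,[578,220.5,0],42,thr,60))
E
```

```text
eef_pos: [579.7, 218.8, 32.7]
force: [-0.9, -0.7, -5.2]
eef_pos: [579.7, 218.9, 32.7]
force: [-6.0, -2.2, 7.0]
eef_pos: [579.7, 218.9, 31.7]
force: [-0.5, 0.5, -0.0]
gripper_width: 67.5
eef_pos: [581.7, 219.4, 160.1]
force: [0.2, 0.4, 0.9]
gripper_width: 69.8
eef_pos: [579.0, 168.3, 155.5]
force: [0.6, 0.6, -0.2]
gripper_width: 70.1
[579.05387653 168.96870294 155.77332821]
((array([ 5.76777778e+02,  2.30537037e+02, -1.98302469e-01]), np.float64(0.5349216358798468)), np.float32(8116.0))
((array([ 5.78400998e+02,  2.20574297e+02, -4.62571881e-03]), np.float64(0.0801853720266088)), np.float32(3362.0))
```

View pics/w7.png

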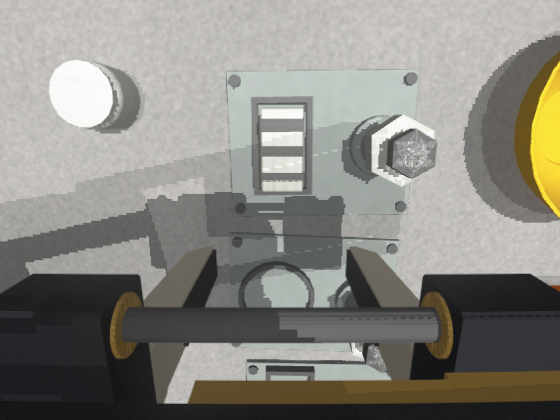

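The short die sits flat in its recess at (282,147); the fit gives 578.4, 220.6, yaw 0. Its nut is at (404,150), with two flats facing left and right. Next I measure the nut from two views.

```bash
cat >> fit.py <<'E'
def hexagon(x,y,th,z,af=44):
    t=th+np.pi/6+np.arange(6)*np.pi/3; q=af/np.sqrt(3)
    return np.c_[x+q*np.cos(t),y+q*np.sin(t),np.full(6,z)]
def nut(d,p0,top,thr,rad=45,name=None):
    g=cv2.cvtColor(d["image"],cv2.COLOR_RGB2GRAY); uv=proj(d,[p0[0],p0[1],top])[0]
    yy,xx=np.mgrid[:420,:560]; m=(g>thr)&(np.hypot(xx-uv[0],yy-uv[1])<rad)
    n,l,st,c=cv2.connectedComponentsWithStats(m.astype(np.uint8)); m=np.isin(l,[i for i in range(1,n) if st[i,4]>25])
    h=cv2.convexHull(np.argwhere(m)[:,::-1].astype(np.int32)); o=np.zeros((420,560),np.float32); cv2.fillConvexPoly(o,h,1)
    def mod(d,p):
        u=proj(d,np.vstack([hexagon(*p,top),hexagon(*p,top-20)])); u=((u+.5)*K-.5)*16
        mm=np.zeros((420*K,560*K),np.uint8); cv2.fillConvexPoly(mm,cv2.convexHull(u.round().astype(np.int32)),1,shift=4); return mm
    p,f=fit(d,o,mod,p0,False)
    if name:
        im=d["image"].copy(); cv2.drawContours(im,[h],-1,(255,0,0),1); cv2.polylines(im,[proj(d,hexagon(*p,top)).round().astype(int)],True,(0,255,0),1)
        x,y=uv.astype(int); crop(dict(image=im),(max(x-60,0),max(y-50,0),x+60,y+50),5,name)
    return p,f,o.sum()
E
python3 - <<'E'
from fit import *
w7,w4=load("w7"),load("w4")
print(tri([(w7,(412,153)),(w4,(471,105))]))
for th in (0,.5): print(nut(w7,[663,220.5,th],71,205,name="n7"))
print(nut(w4,[663,220.5,0],71,205,name="n4"))
cv2.imwrite("pics/n.png",cv2.resize(np.hstack([cv2.imread("pics/n7.png"),cv2.imread("pics/n4.png")]),(800,333)))
E
```

```text
(array([663.36536146, 222.41950345,  90.83737394]), np.float64(0.5298569148621226))
(array([6.64473393e+02, 2.22209729e+02, 6.07635294e-02]), np.float64(0.18276451901930435), np.float32(3156.0))
(array([664.86841396, 222.05094346,   1.12204708]), np.float64(0.18378369584668697), np.float32(3156.0))
(array([6.63740253e+02, 2.22016238e+02, 6.01020410e-03]), np.float64(0.31387795275590546), np.float32(1743.0))
```

View pics/n.png

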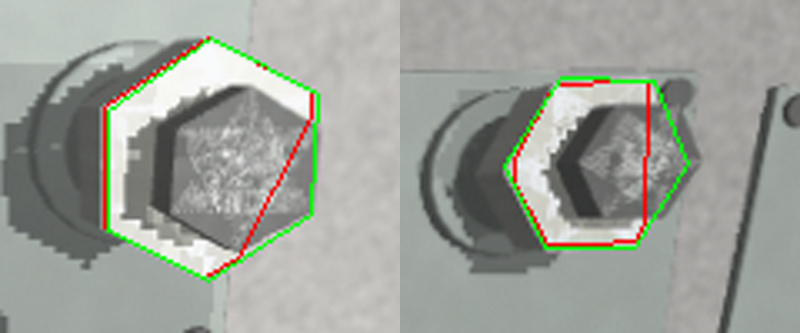

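The hexagon fits well: axis (664,222), angle about 0.03, and the bolt top triangulates to 91 mm. I go there with the wrist wound back two flats, so one grip covers the whole run.

```bash
echo '[{"trans":[18,28,0],"turn_vec":[0,0,-0.18]},{"trans":[36,57,0],"turn_vec":[0,0,-0.36]},{"trans":[53,85,0],"turn_vec":[0,0,-0.54]},{"trans":[53,85,0],"turn_vec":[0,0,-0.72]},{"trans":[53,85,0],"turn_vec":[0,0,-0.9]}]' | python3 shift.py 74 |grep eef
echo '[{"turn_vec":[0,0,-0.18]},{"turn_vec":[0,0,-0.36]},{"turn_vec":[0,0,-0.54]},{"turn_vec":[0,0,-0.72]},{"turn_vec":[0,0,-0.9]}]' | python3 shift.py |grep eef
echo '[{"turn_vec":[0,0,-0.18]},{"turn_vec":[0,0,-0.327]},{"turn_vec":[0,0,-0.327]},{"turn_vec":[0,0,-0.327]}]' | python3 shift.py |grep eef
python3 - <<'E'
from h import *
o=r.get_obs();M=rot(o["tool_rot"]);print(np.arctan2(M[1,1],M[0,1])+0,o["joint_pos"].round(2)); print(toolto([664,222,56]))
E
```

```text
eef_pos: [664.4, 223.1, 155.5]
eef_pos: [664.3, 222.9, 156.0]
eef_pos: [664.4, 222.2, 156.3]
2.120333482213359 [ 0.25  0.44  1.26  0.    1.44 -1.87]
[  0.4   0.  100.3]
```

```bash
echo '[{"trans":[0,0,35]},{"trans":[0,0,65]},{"trans":[0,0,90]},{"trans":[0,0,100]},{"trans":[0,0,100]}]' | python3 shift.py |grep -E "eef|^force"
echo '[{},{},{},{},{}]' | python3 shift.py 30 40 |grep -E "eef|^force|wid|grip"
echo '[{"trans":[0,0,0.2],"turn_vec":[0,0,0.15]},{"trans":[0,0,0.4],"turn_vec":[0,0,0.3]},{"trans":[0,0,0.6],"turn_vec":[0,0,0.45]},{"trans":[0,0,0.8],"turn_vec":[0,0,0.6]},{"trans":[0,0,1],"turn_vec":[0,0,0.75]}]' | python3 shift.py  |grep -E "eef|^force|wid|grip"
python3 - <<'E'
from h import *
o=r.get_obs();M=rot(o["tool_rot"]);print(np.arctan2(M[1,1],M[0,1])+0,o["ft_torque"])
E
```

```text
eef_pos: [664.2, 221.5, 56.1]
force: [1.0, 0.3, -0.7]
eef_pos: [665.0, 221.7, 57.3]
force: [-1.3, -0.2, 4.0]
gripper_width: 43.6
grip_force: 39.7
eef_pos: [665.0, 221.7, 56.3]
force: [-1.2, -0.1, 3.8]
gripper_width: 44.2
grip_force: 39.7
1.3682310748568691 [ 0.09974899 -0.00652844  0.13794388]
```

```bash
cat > st.py <<'E'
from h import *
o=r.get_obs();M=rot(o["tool_rot"]);print("yaw",np.arctan2(M[1,1],M[0,1]).round(3),"tau",o["ft_torque"].round(2),"F",o["force"].round(1),"w",o["gripper_width"].round(1),"z",o["eef_pos"].round(1),"j6",o["joint_pos"][5].round(2))
E
for i in 1 2 3; do :; done
echo '[{"trans":[0,0,0.2],"turn_vec":[0,0,0.15]},{"trans":[0,0,0.4],"turn_vec":[0,0,0.3]},{"trans":[0,0,0.6],"turn_vec":[0,0,0.45]},{"trans":[0,0,0.8],"turn_vec":[0,0,0.6]},{"trans":[0,0,1],"turn_vec":[0,0,0.75]}]' | python3 shift.py >/dev/null; python3 st.py
echo '[{"trans":[0,0,0.2],"turn_vec":[0,0,0.15]},{"trans":[0,0,0.4],"turn_vec":[0,0,0.3]},{"trans":[0,0,0.6],"turn_vec":[0,0,0.45]},{"trans":[0,0,0.8],"turn_vec":[0,0,0.6]},{"trans":[0,0,1],"turn_vec":[0,0,0.75]}]' | python3 shift.py >/dev/null; python3 st.py
echo '[{"trans":[0,0,0.2],"turn_vec":[0,0,0.15]},{"trans":[0,0,0.4],"turn_vec":[0,0,0.3]},{"trans":[0,0,0.6],"turn_vec":[0,0,0.45]},{"trans":[0,0,0.8],"turn_vec":[0,0,0.6]},{"trans":[0,0,1],"turn_vec":[0,0,0.75]}]' | python3 shift.py >/dev/null; python3 st.py
echo '[{"trans":[0,0,0.1],"turn_vec":[0,0,0.08]},{"trans":[0,0,0.2],"turn_vec":[0,0,0.16]},{"trans":[0,0,0.3],"turn_vec":[0,0,0.24]},{"trans":[0,0,0.4],"turn_vec":[0,0,0.32]},{"trans":[0,0,0.4],"turn_vec":[0,0,0.32]}]' | python3 shift.py >/dev/null; python3 st.py
```

```text
Traceback (most recent call last):
  File "st.py", line 2, in <module>
    o=r.get_obs();M=rot(o["tool_rot"]);print("yaw",np.arctan2(M[1,1],M[0,1]).round(3),"tau",o["ft_torque"].round(2),"F",o["force"].round(1),"w",o["gripper_width"].round(1),"z",o["eef_pos"].round(1),"j6",o["joint_pos"][5].round(2))
                                                                                                                                                ^^^^^^^^^^^^^^^^^^^^^^^^
AttributeError: 'float' object has no attribute 'round'
Traceback (most recent call last):
  File "st.py", line 2, in <module>
    o=r.get_obs();M=rot(o["tool_rot"]);print("yaw",np.arctan2(M[1,1],M[0,1]).round(3),"tau",o["ft_torque"].round(2),"F",o["force"].round(1),"w",o["gripper_width"].round(1),"z",o["eef_pos"].round(1),"j6",o["joint_pos"][5].round(2))
                                                                                                                                                ^^^^^^^^^^^^^^^^^^^^^^^^
AttributeError: 'float' object has no attribute 'round'
Traceback (most recent call last):
  File "st.
[... 307 characters left out ...]
                                                                                             ^^^^^^^^^^^^^^^^^^^^^^^^
AttributeError: 'float' object has no attribute 'round'
Traceback (most recent call last):
  File "st.py", line 2, in <module>
    o=r.get_obs();M=rot(o["tool_rot"]);print("yaw",np.arctan2(M[1,1],M[0,1]).round(3),"tau",o["ft_torque"].round(2),"F",o["force"].round(1),"w",o["gripper_width"].round(1),"z",o["eef_pos"].round(1),"j6",o["joint_pos"][5].round(2))
                                                                                                                                                ^^^^^^^^^^^^^^^^^^^^^^^^
AttributeError: 'float' object has no attribute 'round'
```

```bash
sed -i 's/o\["gripper_width"\].round(1)/round(o["gripper_width"],1)/' st.py; python3 st.py
```

```text
yaw -1.197 tau [ 0.    0.23 -0.08] F [-1.2 -0.2  6.7] w 44.1 z [665.  221.6  53. ] j6 1.45
```

```bash

echo '[{"trans":[0,0,0.1],"turn_vec":[0,0,0.1]},{"trans":[0,0,0.2],"turn_vec":[0,0,0.2]},{"trans":[0,0,0.3],"turn_vec":[0,0,0.3]}]' | python3 shift.py >/dev/null; python3 st.py
echo '[{"trans":[0,0,0.1],"turn_vec":[0,0,0.1]},{"trans":[0,0,0.2],"turn_vec":[0,0,0.2]}]' | python3 shift.py >/dev/null; python3 st.py
echo '[{"trans":[0,0,0.1],"turn_vec":[0,0,0.1]},{"trans":[0,0,0.2],"turn_vec":[0,0,0.2]}]' | python3 shift.py >/dev/null; python3 st.py
```

```text
yaw -1.495 tau [-0.05  0.19  1.79] F [-0.  -0.9  7.9] w 45.6 z [665.5 221.8  52.9] j6 1.74
yaw -1.696 tau [-0.03  3.33  2.02] F [-19.7  -1.9  20.3] w 47.9 z [661.6 221.9  52.6] j6 1.95
yaw -1.894 tau [2.03 6.19 0.76] F [-41.4  14.7  24.3] w 47.1 z [657.5 225.   51.9] j6 2.14
```

The hard stop came at yaw of about -1.45, and the pads then rode up on the corners. I open, rise, and check the nut.

```bash

echo '[{},{},{}]' | python3 shift.py 74 >/dev/null; python3 st.py
echo '[{"trans":[0,0,-35]},{"trans":[0,0,-70]},{"trans":[0,0,-100]},{"trans":[0,0,-100],"turn_vec":[0,0,-0.18]},{"trans":[0,0,-100],"turn_vec":[0,0,-0.36]}]' | python3 shift.py >/dev/null; python3 st.py
echo '[{"trans":[-50,0,0]},{"trans":[-50,0,0]}]' | python3 shift.py >/dev/null; python3 st.py
python3 - <<'E'
from fit import *
w=view("wrist","w8")
for top in(66,):
 for th in (-.5,-.35,.1): print(nut(w,[664,222,th],top,205,rad=50,name="n8"))
E
```

```text
yaw -1.896 tau [ 0.01  0.02 -0.01] F [ 0.2  0.4 -0.1] w 71.3 z [664.9 221.1  51.3] j6 2.14
yaw -1.531 tau [ 0.04 -0.    0.03] F [ 0.2 -0.  -0.6] w 73.9 z [665.4 221.2 152.4] j6 1.78
yaw -1.536 tau [ 0.02 -0.02  0.03] F [-0.6 -1.1  0.4] w 73.8 z [610.2 219.  148.2] j6 1.8
(array([ 6.64422391e+02,  2.22523245e+02, -1.60188659e-01]), np.float64(0.014956297663405005), np.float32(3576.0))
(array([ 6.64416316e+02,  2.22519839e+02, -1.60866316e-01]), np.float64(0.014835968517099674), np.float32(3576.0))
(array([ 6.64429558e+02,  2.22518963e+02, -1.60767338e-01]), np.float64(0.014921734891090499), np.float32(3576.0))
```

View pics/n8.png

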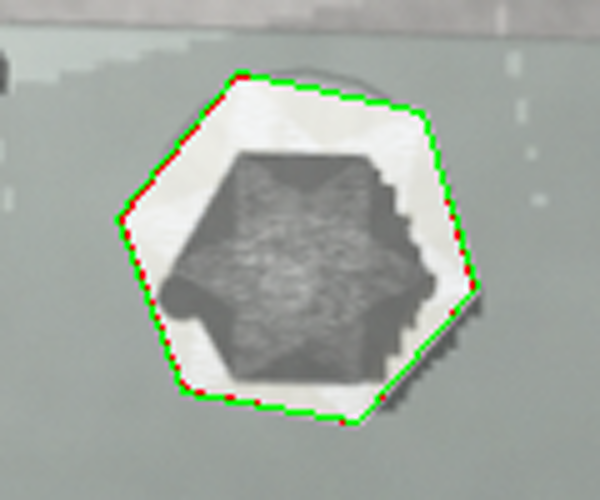

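The fit is excellent (1.5% misfit), but the nut sits at -1.21. The stop was at about -1.38, so the corner slip unwound it by about 0.17. I re-grip on the flats and retighten, watching the torque.

```bash

echo '[{"turn_vec":[0,0,-0.17]},{"turn_vec":[0,0,-0.328]},{"turn_vec":[0,0,-0.328]}]' | python3 shift.py >/dev/null; python3 st.py
python3 -c "
from h import *
print(toolto([664.4,222.3,51]))"
```

```text
yaw -1.21 tau [ 0.03 -0.03  0.02] F [-0.2 -0.   0.4] w 73.8 z [616.3 219.8 152.7] j6 1.47
[ 45.6  14.5 101.8]
```

```bash

echo '[{"trans":[45.6,14.5,0]},{"trans":[45.6,14.5,30]},{"trans":[45.6,14.5,60]},{"trans":[45.6,14.5,90]},{"trans":[45.6,14.5,100]}]' | python3 shift.py >/dev/null; python3 st.py
echo '[{},{},{},{}]' | python3 shift.py 30 60 >/dev/null; python3 st.py
echo '[{"turn_vec":[0,0,0.04]},{"trans":[0,0,0.1],"turn_vec":[0,0,0.08]},{"trans":[0,0,0.1],"turn_vec":[0,0,0.08]}]' | python3 shift.py >/dev/null; python3 st.py
echo '[{"turn_vec":[0,0,0.03]},{"trans":[0,0,0.1],"turn_vec":[0,0,0.06]},{"trans":[0,0,0.1],"turn_vec":[0,0,0.06]}]' | python3 shift.py >/dev/null; python3 st.py
echo '[{"turn_vec":[0,0,0.02]},{"turn_vec":[0,0,0.04]},{"turn_vec":[0,0,0.04]}]' | python3 shift.py >/dev/null; python3 st.py
```

```text
yaw -1.212 tau [-0.03  0.01  0.02] F [-0.1 -0.2 -0.5] w 74.0 z [661.6 221.8  49.1] j6 1.46
yaw -1.21 tau [-0.89 -0.31  0.03] F [ 2.3 -5.3  2.7] w 43.3 z [664.  221.4  53.3] j6 1.46
yaw -1.289 tau [-0.92 -0.33  0.66] F [ 1.4 -4.7  3.7] w 43.7 z [664.  221.4  53.2] j6 1.54
yaw -1.347 tau [-0.95 -0.31  1.94] F [ 1.4 -5.   3. ] w 43.5 z [664.  221.4  53.2] j6 1.6
yaw -1.386 tau [-0.81 -0.63  2.32] F [ 3.7 -5.1  2. ] w 43.9 z [664.3 221.6  53.2] j6 1.64
```

```bash

echo '[{},{},{}]' | python3 shift.py 74 >/dev/null; python3 st.py
echo '[{"trans":[0,0,-35]},{"trans":[0,0,-70]},{"trans":[0,0,-100]},{"trans":[-45,-14,-100]},{"trans":[-45,-14,-100]}]' | python3 shift.py >/dev/null; python3 st.py
python3 - <<'E'
from fit import *
w=view("wrist","w9")
for top in(65,66,67): print(top,nut(w,[664,222,-.25],top,205,rad=50))
E
```

```text
yaw -1.389 tau [-0.08 -0.   -0.03] F [ 0.4 -0.5  0.1] w 69.0 z [662.1 222.6  51.2] j6 1.64
yaw -1.388 tau [-0.01 -0.01 -0.02] F [-0.5 -0.3 -0.1] w 73.8 z [611.9 228.4 149.7] j6 1.67
65 (array([ 6.64045394e+02,  2.22190694e+02, -2.12868616e-01]), np.float64(0.018742115696521844), np.float32(3432.0))
66 (array([ 6.64192267e+02,  2.22402027e+02, -2.14218163e-01]), np.float64(0.020451365218327244), np.float32(3432.0))
67 (array([ 6.64278316e+02,  2.22500440e+02, -2.02236248e-01]), np.float64(0.02323922310010884), np.float32(3432.0))
```

The nut is home: 2 N m on the stop, and after release it stayed at -1.26 with its top fitting at 65–66 mm. The round die is next, and I look at it again on the way.

```bash

echo '[{"trans":[-43,41,-10],"turn_vec":[0,0,0.06]},{"trans":[-86,82,-20],"turn_vec":[0,0,0.12]},{"trans":[-129,123,-30],"turn_vec":[0,0,0.183]},{"trans":[-172,164,-40],"turn_vec":[0,0,0.183]},{"trans":[-215,205,-50],"turn_vec":[0,0,0.183]}]' | python3 shift.py 93 >/dev/null
python3 - <<'E'
from h import *
print(toolto([365,-120,210]))
E
python3 st.py
```

```text
[-76.  105.9  -7.6]
yaw -1.572 tau [-0.05  0.02 -0.03] F [ 0.3 -0.7  0.1] w 93.1 z [441.1 -14.1 202.4] j6 1.42
```

```bash

echo '[{"trans":[-38,53,0]},{"trans":[-76,106,0]},{"trans":[-76,106,0]}]' | python3 shift.py 93 >/dev/null
python3 - <<'E'
from fit import *
w=view("wrist","w10"); print(r.get_obs()["eef_pos"])
p,f=die(w,"round",58,58,[427,-122,0],36,200,45)[0]; print(p,f)
print("sq",die(w,"sq",54,54,[438,-260,.2],36,200,50))
print("tin/bench check skipped"); print(toolto([p[0],p[1],26]))
E
```

```text
[ 364.91787173 -120.83583549  202.34145323]
[ 4.26737843e+02 -1.22164083e+02  8.43011048e-02] 0.09453620320639666
sq ((array([ 4.38547222e+02, -2.59718003e+02,  2.27129960e-01]), np.float64(0.09412786908985593)), np.float32(3128.0))
tin/bench check skipped
[ 61.5   0.8 176.5]
```

```bash

echo '[{"trans":[30,0,50]},{"trans":[61.5,1,95]},{"trans":[61.5,1,130]},{"trans":[61.5,1,160]},{"trans":[61.5,1,176]}]' | python3 shift.py 93 >/dev/null
echo '[{},{}]' | python3 shift.py >/dev/null;python3 st.py
echo '[{},{},{},{},{}]' | python3 shift.py 40 50 >/dev/null; python3 st.py
echo '[{"trans":[0,0,-25]},{"trans":[0,0,-50]},{"trans":[0,0,-70]},{"trans":[0,0,-70]}]' | python3 shift.py >/dev/null; python3 st.py
python3 -c "
from h import *
print(toolto([572,73.5,98]))"
```

```text
yaw -1.572 tau [ 0.06 -0.01 -0.03] F [-0.2 -0.6  0.7] w 92.9 z [ 427.9 -119.7   26.7] j6 1.18
yaw -1.572 tau [-0.63  0.11 -0.01] F [ 0.  -3.4  2.1] w 57.3 z [ 426.8 -120.    25.6] j6 1.18
yaw -1.572 tau [ 0.01 -0.02  0.03] F [-0.4 -0.1 -5.6] w 57.4 z [ 427.2 -119.5   96. ] j6 1.18
[ 144.6 -193.2   -1.8]
```

```bash

echo '[{"trans":[36,-48,0]},{"trans":[72,-96,0]},{"trans":[108,-144,0]},{"trans":[144.5,-193.5,0]},{"trans":[144.5,-193.5,0]}]' | python3 shift.py >/dev/null; python3 st.py
echo '[{},{}]' | python3 shift.py >/dev/null; python3 st.py
python3 -c "
from h import *
w=view('wrist','w11');print(toolto([572,73.5,50]))
o=r.get_obs()['eef_pos']; print(proj(w,[o+[29,0,10],o+[29,0,-26],[572+33,73.5,15]]))
g=cv2.cvtColor(w['image'],cv2.COLOR_RGB2GRAY); print(g[130:240,283].tolist())"
```

```text
yaw -1.568 tau [ 0.01  0.03 -0.03] F [-0.2  0.4 -6. ] w 57.4 z [571.4  77.7  92.2] j6 1.61
yaw -1.573 tau [ 0.03  0.02 -0.03] F [ 0.4  1.  -6.1] w 57.1 z [570.2  72.9  94.3] j6 1.61
[ 1.5 -0.7 44.8]
[[282.52597084 221.38530556]
 [282.2477047  202.61290141]
 [280.9974347  177.23172942]]
[250, 244, 241, 241, 241, 242, 242, 241, 240, 113, 110, 108, 109, 109, 110, 108, 111, 146, 147, 149, 175, 175, 174, 174, 175, 175, 175, 176, 175, 175, 175, 174, 173, 173, 172, 172, 172, 172, 167, 112, 78, 103, 126, 127, 119, 109, 106, 122, 171, 171, 170, 169, 168, 169, 168, 168, 168, 168, 169, 168, 169, 170, 170, 170, 169, 169, 169, 162, 101, 102, 102, 100, 101, 102, 102, 107, 107, 106, 107, 106, 107, 106, 107, 109, 108, 108, 106, 106, 106, 107, 109, 111, 133, 200, 239, 234, 229, 228, 226, 226, 225, 225, 224, 224, 222, 222, 221, 221, 221, 222]
```

Die and recess edges are within 1 mm of where they should be (die edge row 223 against 221, recess edge row 178 against 177). I lower it.

```bash
echo '[{"trans":[2,-0.5,15]},{"trans":[2,-0.5,30]},{"trans":[2,-0.5,42]},{"trans":[2,-0.5,42]}]' | python3 shift.py >/dev/null;python3 st.py
echo '[{"trans":[0,0,4]},{"trans":[0,0,8]},{"trans":[0,0,12]},{"trans":[0,0,15]},{"trans":[0,0,15]}]' | python3 shift.py >/dev/null;python3 st.py
echo '[{"trans":[0,0,1]},{"trans":[0,0,2]},{"trans":[0,0,3]},{"trans":[0,0,4]}]' | python3 shift.py >/dev/null;python3 st.py
```

```text
yaw -1.572 tau [ 0.03  0.05 -0.  ] F [ 0.   0.6 -5.8] w 57.2 z [571.7  74.2  51.2] j6 1.61
yaw -1.572 tau [0.06 0.06 0.02] F [ 0.7  0.  -5.4] w 57.2 z [573.1  74.4  38. ] j6 1.61
yaw -1.572 tau [ 0.02 -0.01 -0.03] F [-0.1 -0.  -5.6] w 57.1 z [573.4  74.4  34.3] j6 1.61
```

```bash
echo '[{"trans":[0,0,1]},{"trans":[0,0,2]},{"trans":[0,0,2.5]},{"trans":[0,0,2.5]}]' | python3 shift.py >/dev/null;python3 st.py
echo '[{"trans":[0,0,0.5]},{"trans":[0,0,1]}]' | python3 shift.py >/dev/null;python3 st.py
echo '[{},{},{},{}]' | python3 shift.py 90 >/dev/null;python3 st.py
echo '[{"trans":[0,0,-30]},{"trans":[0,0,-60]},{"trans":[0,0,-95]},{"trans":[-20,0,-130]},{"trans":[-20,0,-130]}]' | python3 shift.py >/dev/null;python3 st.py
python3 - <<'E'
from fit import *
w=view("wrist","w12")
print(die(w,"round",58,58,[572,73.5,0],42,200,60))
for th in (0,.5): print(nut(w,[657,72,th],71,205,rad=50,name="n12"))
cv2.imwrite("pics/m12.png",np.hstack([cv2.resize(cv2.imread("pics/w12.png"),(448,336)),cv2.resize(cv2.imread("pics/n12.png"),(352,336))]))
E
```

```text
yaw -1.572 tau [-0.01  0.01  0.03] F [ 0.3 -0.5 -5.9] w 57.3 z [573.3  74.4  31.8] j6 1.61
yaw -1.572 tau [-0.13  1.15 -0.04] F [-6.6 -0.5  8. ] w 57.4 z [573.5  74.4  31.7] j6 1.61
yaw -1.572 tau [0.03 0.   0.01] F [ 0.2 -0.2 -0.1] w 89.1 z [573.5  74.3  30.9] j6 1.61
yaw -1.572 tau [ 0.   -0.03 -0.  ] F [ 0.3 -0.4  0.6] w 90.2 z [554.9  74.6 164.6] j6 1.61
((array([5.72943669e+02, 7.46555902e+01, 5.04438159e-02]), np.float64(0.2023517382413088)), np.float32(2926.0))
(array([6.57128588e+02, 6.98162276e+01, 1.73973854e-01]), np.float64(0.026894825527181143), np.float32(3798.0))
(array([6.57069585e+02, 6.99033981e+01, 1.79574628e-01]), np.float64(0.027048697473491257), np.float32(3798.0))
```

View pics/m12.png

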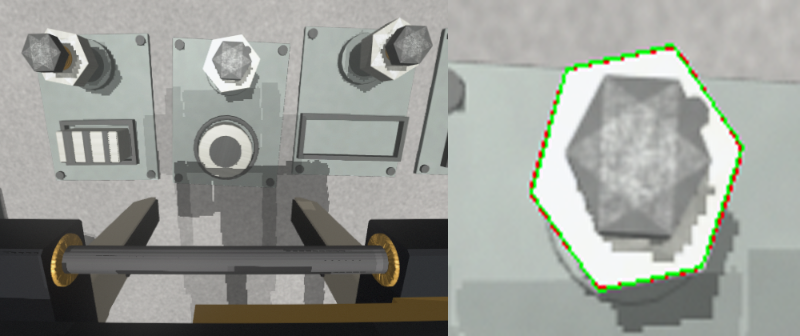

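Both dies sit in their recesses. The round station's nut axis is (657.1,69.9), hex angle 0.177. I wind the wrist back and go over the nut.

```bash
echo '[{"trans":[34,2,0],"turn_vec":[0,0,-0.18]},{"trans":[68,4,0],"turn_vec":[0,0,-0.36]},{"trans":[102,4.6,0],"turn_vec":[0,0,-0.54]},{"trans":[102,4.6,0],"turn_vec":[0,0,-0.72]},{"trans":[102,4.6,0],"turn_vec":[0,0,-0.9]}]' | python3 shift.py 74 >/dev/null
echo '[{"turn_vec":[0,0,-0.18]},{"turn_vec":[0,0,-0.36]},{"turn_vec":[0,0,-0.54]},{"turn_vec":[0,0,-0.72]},{"turn_vec":[0,0,-0.9]}]' | python3 shift.py >/dev/null
echo '[{"turn_vec":[0,0,-0.18]},{"turn_vec":[0,0,-0.36]},{"turn_vec":[0,0,-0.54]},{"turn_vec":[0,0,-0.72]},{"turn_vec":[0,0,-0.9]}]' | python3 shift.py >/dev/null
echo '[{"turn_vec":[0,0,-0.18]},{"turn_vec":[0,0,-0.36]},{"turn_vec":[0,0,-0.54]},{"turn_vec":[0,0,-0.72]},{"turn_vec":[0,0,-0.9]}]' | python3 shift.py >/dev/null
echo '[{"turn_vec":[0,0,-0.12]},{"turn_vec":[0,0,-0.243]},{"turn_vec":[0,0,-0.243]},{"turn_vec":[0,0,-0.243]}]' | python3 shift.py >/dev/null; python3 st.py
python3 -c "
from h import *
print(toolto([657.1,69.9,56]))"
```

```text
yaw 2.268 tau [ 0.08 -0.15  0.02] F [ 0.4 -0.2  0.2] w 73.9 z [655.   69.6 159.6] j6 -2.24
[ -1.9  -1.2 103.6]
```

```bash
echo '[{"trans":[-2,-1,35]},{"trans":[-2,-1,65]},{"trans":[-2,-1,92]},{"trans":[-2,-1,103]},{"trans":[-2,-1,103]}]' | python3 shift.py >/dev/null; python3 st.py
echo '[{},{},{},{}]' | python3 shift.py 30 60 >/dev/null; python3 st.py
echo '[{"trans":[0,0,0.2],"turn_vec":[0,0,0.15]},{"trans":[0,0,0.4],"turn_vec":[0,0,0.3]},{"trans":[0,0,0.6],"turn_vec":[0,0,0.45]},{"trans":[0,0,0.8],"turn_vec":[0,0,0.6]},{"trans":[0,0,1],"turn_vec":[0,0,0.75]}]' | python3 shift.py >/dev/null; python3 st.py
echo '[{"trans":[0,0,0.2],"turn_vec":[0,0,0.15]},{"trans":[0,0,0.4],"turn_vec":[0,0,0.3]},{"trans":[0,0,0.6],"turn_vec":[0,0,0.45]},{"trans":[0,0,0.8],"turn_vec":[0,0,0.6]},{"trans":[0,0,1],"turn_vec":[0,0,0.75]}]' | python3 shift.py >/dev/null; python3 st.py
echo '[{"trans":[0,0,0.2],"turn_vec":[0,0,0.15]},{"trans":[0,0,0.4],"turn_vec":[0,0,0.3]},{"trans":[0,0,0.6],"turn_vec":[0,0,0.45]},{"trans":[0,0,0.8],"turn_vec":[0,0,0.6]},{"trans":[0,0,1],"turn_vec":[0,0,0.75]}]' | python3 shift.py >/dev/null; python3 st.py
echo '[{"trans":[0,0,0.2],"turn_vec":[0,0,0.15]},{"trans":[0,0,0.4],"turn_vec":[0,0,0.3]},{"trans":[0,0,0.6],"turn_vec":[0,0,0.45]},{"trans":[0,0,0.8],"turn_vec":[0,0,0.6]},{"trans":[0,0,1],"turn_vec":[0,0,0.75]}]' | python3 shift.py >/dev/null; python3 st.py
```

```text
yaw 2.27 tau [ 0.13 -0.16 -0.06] F [-0.8  0.1 -0.2] w 74.0 z [656.9  70.1  57.1] j6 -2.24
yaw 2.271 tau [-0.3  -0.53 -0.12] F [ 2.3 -2.5  1.6] w 43.4 z [658.5  69.7  58.7] j6 -2.24
yaw 1.516 tau [-0.74 -0.64  0.14] F [ 2.8 -4.2  1.8] w 43.6 z [658.7  69.2  57.7] j6 -1.49
yaw 0.766 tau [-1.11 -0.38  0.12] F [ 1.2 -6.6  2.2] w 43.8 z [658.5  68.7  56.8] j6 -0.74
yaw 0.016 tau [-1.25  0.15  0.09] F [-1.3 -7.3  4.6] w 43.8 z [658.   68.5  55.8] j6 0.01
yaw -0.734 tau [-1.18  0.62  0.13] F [-4.1 -6.8  6.9] w 43.3 z [657.5  68.6  54.8] j6 0.76
```

```bash

echo '[{"trans":[0,0,0.1],"turn_vec":[0,0,0.12]},{"trans":[0,0,0.2],"turn_vec":[0,0,0.24]},{"trans":[0,0,0.4],"turn_vec":[0,0,0.36]}]' | python3 shift.py >/dev/null; python3 st.py
echo '[{"trans":[0,0,0.1],"turn_vec":[0,0,0.05]},{"trans":[0,0,0.2],"turn_vec":[0,0,0.1]}]' | python3 shift.py >/dev/null; python3 st.py
echo '[{"trans":[0,0,0.1],"turn_vec":[0,0,0.05]},{"trans":[0,0,0.2],"turn_vec":[0,0,0.1]}]' | python3 shift.py >/dev/null; python3 st.py
```

```text
yaw -1.093 tau [-1.02  0.81  0.05] F [-4.6 -5.6  7.5] w 43.7 z [657.3  68.8  54.3] j6 1.12
yaw -1.191 tau [-1.01  0.84  0.09] F [-4.6 -5.4  7.1] w 43.6 z [657.4  68.9  54.2] j6 1.22
yaw -1.291 tau [-0.95  0.97  0.13] F [-5.5 -5.9  8.3] w 43.3 z [657.3  68.9  54.1] j6 1.32
```

```bash

echo '[{"trans":[0,0,0.1],"turn_vec":[0,0,0.05]},{"trans":[0,0,0.2],"turn_vec":[0,0,0.1]}]' | python3 shift.py >/dev/null; python3 st.py
```

```text
yaw -1.389 tau [-0.98  1.    1.83] F [-5.  -5.4  8.3] w 43.7 z [657.3  69.   54. ] j6 1.42
```

The stop is reached (1.8 N m, pads still flat). I release, check, and head for the square die.

```bash

echo '[{},{},{}]' | python3 shift.py 74 >/dev/null; python3 st.py
echo '[{"trans":[0,0,-35]},{"trans":[0,0,-70]},{"trans":[0,0,-100]},{"trans":[-45,-14,-100]},{"trans":[-45,-14,-100]}]' | python3 shift.py >/dev/null; python3 st.py
python3 - <<'E'
from fit import *
w=view("wrist","w13")
for top in(66,): print(top,nut(w,[657,70,-.3],top,205,rad=50))
print(toolto([375,-250,200]))
E
```

```text
yaw -1.389 tau [-0.02 -0.02  0.05] F [-0.1 -0.7 -0.2] w 69.1 z [657.2  70.4  52.5] j6 1.42
yaw -1.388 tau [-0.03  0.03  0.04] F [ 0.4  0.4 -0.8] w 73.9 z [607.   76.4 150.9] j6 1.43
66 (array([ 6.57063071e+02,  6.97806273e+01, -2.61067884e-01]), np.float64(0.02284948670130904), np.float32(3403.0))
[-289.5  278.2  -47.6]
```

```bash

echo '[{"trans":[-43,41,-10],"turn_vec":[0,0,-0.01]},{"trans":[-86,82,-20],"turn_vec":[0,0,-0.02]},{"trans":[-129,123,-30],"turn_vec":[0,0,-0.03]},{"trans":[-172,164,-40],"turn_vec":[0,0,-0.03]},{"trans":[-215,205,-48],"turn_vec":[0,0,-0.03]}]' | python3 shift.py 93 >/dev/null
echo '[{"trans":[-38,37,0]},{"trans":[-75,73,0]},{"trans":[-75,73,0]}]' | python3 shift.py 93 >/dev/null; python3 st.py
python3 - <<'E'
from fit import *
w=view("wrist","w14")
p,f=die(w,"sq",54,54,[438,-260,.22],36,200,50)[0]; print(p,f); print(toolto([p[0],p[1],26]))
E
```

```text
yaw -1.364 tau [-0.02 -0.01  0.02] F [0.6 0.3 0.6] w 92.9 z [ 377.4 -255.1  201.7] j6 0.66
[ 4.38368715e+02 -2.60795277e+02  2.24846256e-01] 0.12347762289068231
[ 57.1  19.3 175.6]
```

```bash

echo '[{"trans":[28,9,50],"turn_vec":[0,0,-0.02]},{"trans":[57,19,95],"turn_vec":[0,0,-0.02]},{"trans":[57,19,130],"turn_vec":[0,0,-0.02]},{"trans":[57,19,160],"turn_vec":[0,0,-0.02]},{"trans":[57,19,175],"turn_vec":[0,0,-0.02]}]' | python3 shift.py 93 >/dev/null
echo '[{},{}]' | python3 shift.py >/dev/null;python3 st.py
echo '[{},{},{},{},{}]' | python3 shift.py 40 50 >/dev/null; python3 st.py
echo '[{"trans":[0,0,-25]},{"trans":[0,0,-50]},{"trans":[0,0,-70]},{"trans":[0,0,-70]}]' | python3 shift.py >/dev/null; python3 st.py
python3 -c "
from h import *
print(toolto([584,-226.2,98]))"
```

```text
yaw -1.339 tau [-0.02 -0.01 -0.06] F [ 0.7 -0.1  1. ] w 93.4 z [ 439.3 -258.9   27.3] j6 0.71
yaw -1.339 tau [-0.47 -0.14 -0.06] F [ 0.3 -2.4 -0.7] w 53.5 z [ 438.3 -259.    26.1] j6 0.71
yaw -1.339 tau [-0.02 -0.03 -0.03] F [ 0.3 -1.  -7. ] w 53.8 z [ 438.4 -258.5   96.2] j6 0.71
[149.2   2.   -1.6]
```

```bash

echo '[{"trans":[50,1,0],"turn_vec":[0,0,0.09]},{"trans":[100,1.5,0],"turn_vec":[0,0,0.18]},{"trans":[149,2,0],"turn_vec":[0,0,0.26]},{"trans":[149,2,0],"turn_vec":[0,0,0.26]}]' | python3 shift.py >/dev/null; python3 st.py
echo '[{},{}]' | python3 shift.py >/dev/null; python3 st.py
python3 -c "
from fit import *
w=view('wrist','w15');print(toolto([584,-226.2,50]))
o=r.get_obs()['eef_pos']; print(o,proj(w,[o+[27,0,10],o+[27,0,-26],[584+31,-226.2,15],[584+31,-226.2,6]]))
g=cv2.cvtColor(w['image'],cv2.COLOR_RGB2GRAY); print(g[150:240,283].tolist())"
```

```text
yaw -1.598 tau [-0.01  0.08  0.01] F [-0.9 -1.5 -8.3] w 53.7 z [ 584.7 -223.9   92.2] j6 1.15
yaw -1.599 tau [ 0.03 -0.   -0.05] F [ 0.4 -0.3 -6.6] w 53.6 z [ 582.  -226.2   94.7] j6 1.15
[ 1.7 -0.2 45.2]
[ 582.3248047  -226.34513483   95.22643908] [[281.03595765 225.75581445]
 [281.10353245 206.19521225]
 [280.72570338 179.71972875]
 [280.74956215 177.67843551]]
[170, 172, 172, 171, 170, 171, 169, 170, 169, 170, 168, 168, 168, 170, 169, 169, 169, 169, 168, 164, 111, 75, 104, 117, 114, 115, 115, 115, 122, 155, 165, 164, 165, 164, 163, 165, 166, 168, 167, 167, 167, 167, 165, 167, 166, 167, 167, 165, 165, 159, 98, 98, 99, 99, 98, 99, 98, 98, 101, 102, 100, 100, 104, 103, 104, 102, 102, 102, 102, 102, 103, 103, 101, 102, 104, 106, 123, 160, 189, 195, 205, 216, 217, 217, 213, 211, 209, 209, 209, 201]
```

Die and recess edges match the prediction within 1 px. I lower it.

```bash
echo '[{"trans":[2,0,15]},{"trans":[2,0,30]},{"trans":[2,0,42]},{"trans":[2,0,42]}]' | python3 shift.py >/dev/null;python3 st.py
echo '[{"trans":[0,0,4]},{"trans":[0,0,8]},{"trans":[0,0,12]},{"trans":[0,0,16]},{"trans":[0,0,16]}]' | python3 shift.py >/dev/null;python3 st.py
echo '[{"trans":[0,0,1]},{"trans":[0,0,2]},{"trans":[0,0,3]},{"trans":[0,0,4]}]' | python3 shift.py >/dev/null;python3 st.py
echo '[{"trans":[0,0,0.5]},{"trans":[0,0,1]},{"trans":[0,0,1]}]' | python3 shift.py >/dev/null;python3 st.py
```

```text
yaw -1.599 tau [ 0.01 -0.04  0.02] F [-0.1 -0.  -7.5] w 53.7 z [ 584.  -225.5   51.5] j6 1.15
yaw -1.599 tau [-0.01  0.05 -0.  ] F [-0.9 -0.5 -7.6] w 53.5 z [ 585.2 -226.    37.3] j6 1.15
yaw -1.599 tau [0.02 0.01 0.01] F [ 0.1 -0.5 -7.4] w 53.4 z [ 585.6 -226.2   33.8] j6 1.15
yaw -1.599 tau [ 0.05 -0.01 -0.05] F [ 1.1  0.4 -7.4] w 53.7 z [ 585.5 -226.2   32.8] j6 1.15
```

```bash
echo '[{"trans":[0,0,0.5]},{"trans":[0,0,1]},{"trans":[0,0,1.5]}]' | python3 shift.py >/dev/null;python3 st.py
echo '[{},{},{},{}]' | python3 shift.py 90 >/dev/null;python3 st.py
echo '[{"trans":[0,0,-30]},{"trans":[0,0,-60]},{"trans":[0,0,-95]},{"trans":[-20,0,-130]},{"trans":[-20,0,-130]}]' | python3 shift.py >/dev/null;python3 st.py
python3 - <<'E'
from fit import *
w=view("wrist","w16")
print(die(w,"sq",54,54,[584,-226,0],42,200,60))
for th in (0,.5): print(nut(w,[669,-228,th],71,205,rad=50,name="n16"))
cv2.imwrite("pics/m16.png",np.hstack([cv2.resize(cv2.imread("pics/w16.png"),(448,336)),cv2.resize(cv2.imread("pics/n16.png"),(352,336))]))
E
```

```text
yaw -1.599 tau [0.4  0.89 0.02] F [-5.   2.5  3. ] w 53.2 z [ 585.6 -226.2   32.1] j6 1.15
yaw -1.599 tau [ 0.03  0.02 -0.01] F [-0.3  0.5 -0.5] w 88.0 z [ 585.8 -226.3   31.5] j6 1.15
yaw -1.599 tau [-0.02 -0.05 -0.03] F [-0.2  0.1  0.3] w 89.8 z [ 567.  -226.7  165.4] j6 1.14
((array([ 5.84059725e+02, -2.25719271e+02, -8.01111311e-03]), np.float64(0.34153587705517274)), np.float32(2646.0))
(array([ 6.69964462e+02, -2.27661609e+02,  2.27109231e-01]), np.float64(0.024167836788634656), np.float32(3757.0))
(array([ 6.69988355e+02, -2.27642137e+02,  2.20743255e-01]), np.float64(0.02450664684997106), np.float32(3757.0))
```

View pics/m16.png

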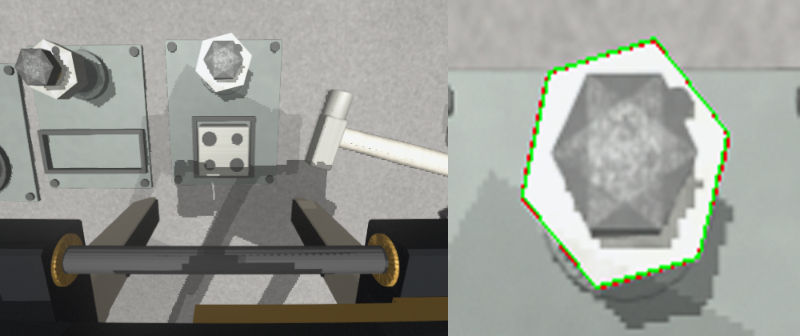

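The square die is seated. Its nut is at (670,-227.6), angle 0.224.

```bash
echo '[{"trans":[34,0,0],"turn_vec":[0,0,-0.18]},{"trans":[68,0,0],"turn_vec":[0,0,-0.36]},{"trans":[103,-2,0],"turn_vec":[0,0,-0.54]},{"trans":[103,-2,0],"turn_vec":[0,0,-0.72]},{"trans":[103,-2,0],"turn_vec":[0,0,-0.9]}]' | python3 shift.py 74 >/dev/null
echo '[{"turn_vec":[0,0,-0.18]},{"turn_vec":[0,0,-0.36]},{"turn_vec":[0,0,-0.54]},{"turn_vec":[0,0,-0.72]},{"turn_vec":[0,0,-0.9]}]' | python3 shift.py >/dev/null
echo '[{"turn_vec":[0,0,-0.18]},{"turn_vec":[0,0,-0.36]},{"turn_vec":[0,0,-0.54]},{"turn_vec":[0,0,-0.72]},{"turn_vec":[0,0,-0.9]}]' | python3 shift.py >/dev/null
echo '[{"turn_vec":[0,0,-0.17]},{"turn_vec":[0,0,-0.17]},{"turn_vec":[0,0,-0.17]}]' | python3 shift.py >/dev/null; python3 st.py
python3 -c "
from h import *
print(toolto([670,-227.6,56]))"
```

```text
yaw 1.267 tau [ 0.04 -0.13 -0.01] F [-0.3  0.1  0.4] w 74.0 z [ 668.3 -226.2  160. ] j6 -1.67
[ -2.2  -0.8 104. ]
```

```bash
echo '[{"trans":[-2,-1,35]},{"trans":[-2,-1,65]},{"trans":[-2,-1,92]},{"trans":[-2,-1,103]},{"trans":[-2,-1,103]}]' | python3 shift.py >/dev/null; python3 st.py
echo '[{},{},{},{}]' | python3 shift.py 30 60 >/dev/null; python3 st.py
echo '[{"trans":[0,0,0.2],"turn_vec":[0,0,0.15]},{"trans":[0,0,0.4],"turn_vec":[0,0,0.3]},{"trans":[0,0,0.6],"turn_vec":[0,0,0.45]},{"trans":[0,0,0.8],"turn_vec":[0,0,0.6]},{"trans":[0,0,1],"turn_vec":[0,0,0.75]}]' | python3 shift.py >/dev/null; python3 st.py
echo '[{"trans":[0,0,0.2],"turn_vec":[0,0,0.15]},{"trans":[0,0,0.4],"turn_vec":[0,0,0.3]},{"trans":[0,0,0.6],"turn_vec":[0,0,0.45]},{"trans":[0,0,0.8],"turn_vec":[0,0,0.6]},{"trans":[0,0,1],"turn_vec":[0,0,0.75]}]' | python3 shift.py >/dev/null; python3 st.py
echo '[{"trans":[0,0,0.2],"turn_vec":[0,0,0.15]},{"trans":[0,0,0.4],"turn_vec":[0,0,0.3]},{"trans":[0,0,0.6],"turn_vec":[0,0,0.45]},{"trans":[0,0,0.8],"turn_vec":[0,0,0.6]},{"trans":[0,0,1],"turn_vec":[0,0,0.75]}]' | python3 shift.py >/dev/null; python3 st.py
echo '[{"trans":[0,0,0.2],"turn_vec":[0,0,0.15]},{"trans":[0,0,0.4],"turn_vec":[0,0,0.3]},{"trans":[0,0,0.6],"turn_vec":[0,0,0.45]},{"trans":[0,0,0.8],"turn_vec":[0,0,0.6]},{"trans":[0,0,1],"turn_vec":[0,0,0.75]}]' | python3 shift.py >/dev/null; python3 st.py
echo '[{"trans":[0,0,0.1],"turn_vec":[0,0,0.12]},{"trans":[0,0,0.2],"turn_vec":[0,0,0.24]},{"trans":[0,0,0.4],"turn_vec":[0,0,0.36]}]' | python3 shift.py >/dev/null; python3 st.py
```

```text
yaw 1.27 tau [ 0.01 -0.14 -0.  ] F [ 0.1  0.1 -0.5] w 74.1 z [ 669.6 -227.8   57.4] j6 -1.67
yaw 1.271 tau [-0.11 -0.06 -0.08] F [-0.1 -0.7  2.8] w 43.2 z [ 670.5 -228.4   59.1] j6 -1.67
yaw 0.516 tau [-0.05 -0.13  0.11] F [0.1 0.7 2.5] w 43.2 z [ 670.7 -228.2   58.1] j6 -0.92
yaw -0.234 tau [-0.05 -0.26  0.11] F [1.2 0.2 1.5] w 43.9 z [ 670.9 -228.2   57.2] j6 -0.17
yaw -0.984 tau [-0.17 -0.3   0.11] F [ 1.8 -1.   2.6] w 43.9 z [ 671.1 -228.4   56.3] j6 0.58
yaw -1.734 tau [-0.15 -0.21  0.08] F [ 2.1 -1.3  2.4] w 43.6 z [ 671.1 -228.6   55.3] j6 1.33
yaw -2.093 tau [-0.24 -0.24  0.1 ] F [ 2.  -1.1  2.3] w 43.4 z [ 671.  -228.7   54.8] j6 1.69
```

```bash

echo '[{"trans":[0,0,0.1],"turn_vec":[0,0,0.05]},{"trans":[0,0,0.1],"turn_vec":[0,0,0.1]}]' | python3 shift.py >/dev/null; python3 st.py
```

```text
yaw -2.191 tau [-0.26 -0.24  0.07] F [ 1.5 -2.4  0.6] w 43.4 z [ 671.  -228.7   54.7] j6 1.79
```

```bash

echo '[{"trans":[0,0,0.1],"turn_vec":[0,0,0.05]},{"trans":[0,0,0.1],"turn_vec":[0,0,0.1]}]' | python3 shift.py >/dev/null; python3 st.py;
echo '[{"trans":[0,0,0.1],"turn_vec":[0,0,0.05]},{"trans":[0,0,0.1],"turn_vec":[0,0,0.1]}]' | python3 shift.py >/dev/null; python3 st.py
```

```text
yaw -2.291 tau [-0.27 -0.25  0.09] F [ 1.3 -2.7  0.6] w 43.3 z [ 671.  -228.7   54.6] j6 1.89
yaw -2.39 tau [-0.28 -0.23  1.26] F [ 1.5 -2.3  1.2] w 43.7 z [ 671.  -228.7   54.5] j6 1.99
```

```bash

echo '[{"trans":[0,0,0.1],"turn_vec":[0,0,0.05]},{"trans":[0,0,0.1],"turn_vec":[0,0,0.1]}]' | python3 shift.py >/dev/null; python3 st.py
```

```text
yaw -2.487 tau [-0.14  0.15  2.84] F [-0.1 -1.   2.1] w 43.6 z [ 670.7 -228.5   54.5] j6 2.09
```

All three nuts are on their stops. I release, verify everything, and then go to the lever.

```bash

echo '[{},{},{}]' | python3 shift.py 74 >/dev/null; python3 st.py
echo '[{"trans":[0,0,-40]},{"trans":[0,0,-80]},{"trans":[0,0,-110],"turn_vec":[0,0,-0.18]},{"trans":[0,0,-110],"turn_vec":[0,0,-0.36]},{"trans":[0,0,-110],"turn_vec":[0,0,-0.54]}]' | python3 shift.py >/dev/null; python3 st.py
echo '[{"turn_vec":[0,0,-0.18]},{"turn_vec":[0,0,-0.376]},{"turn_vec":[0,0,-0.376]},{"turn_vec":[0,0,-0.376]}]' | python3 shift.py >/dev/null; python3 st.py
echo '[{"trans":[-50,0,0]},{"trans":[-100,0,0]},{"trans":[-150,0,0]},{"trans":[-150,0,0]}]' | python3 shift.py >/dev/null; python3 st.py
python3 - <<'E'
from fit import *
w=view("wrist","w17")
print(nut(w,[670,-227.6,-.3],66,205,rad=50))
print(toolto([450,60,200]))
E
```

```text
yaw -2.489 tau [ 0.11 -0.02  0.03] F [ 0.7 -0.6 -0.4] w 69.0 z [ 669.9 -227.9   53.1] j6 2.09
yaw -1.943 tau [ 0.05 -0.02 -0.01] F [ 0.2 -0.5 -0.3] w 74.3 z [ 670.4 -228.1  164.2] j6 1.54
yaw -1.577 tau [ 0.06  0.01 -0.07] F [-0.2 -0.6  0.6] w 74.1 z [ 670.1 -228.   163.3] j6 1.18
yaw -1.578 tau [ 0.03 -0.06  0.01] F [ 0.6 -1.2 -0.5] w 73.8 z [ 516.4 -227.1  162.1] j6 1.07
(array([ 6.74335101e+02, -2.27683919e+02, -2.99161478e-01]), np.float64(0.05121121256022376), np.float32(1822.0))
[ -70.6 -287.2  -36.5]
```

```bash

echo '[{"trans":[-14,-57,-10]},{"trans":[-28,-114,-20]},{"trans":[-42,-171,-30]},{"trans":[-56,-228,-37]},{"trans":[-70,-285,-37]}]' | python3 shift.py 0 >/dev/null; python3 st.py
echo '[{"trans":[-12,-57,0]},{"trans":[-24,-114,0]},{"trans":[-36,-171,0]},{"trans":[-48,-228,0]},{"trans":[-52,-280,0]}]' | python3 shift.py 0 >/dev/null; python3 st.py
python3 - <<'E'
from fit import *
t=view("top","t18");s=view("scene","s18"); print(toolto([395,391,99]))
a=t["image"][130:290,120:460,::-1]; b=s["image"][180:310,100:460,::-1]
cv2.imwrite("pics/m18.png",np.vstack([cv2.resize(a,(700,329)),cv2.resize(b,(700,253))]))
E
```

```text
yaw -1.575 tau [-0.01  0.03 -0.01] F [1.  0.4 0.3] w 29.0 z [452.2  59.5 202.6] j6 1.59
yaw -1.574 tau [ 0.02 -0.03  0.02] F [1.4 0.4 0.2] w 0.6 z [399.6 341.  201.7] j6 2.18
[ -4.1 -47.7 102.3]
```

View pics/m18.png

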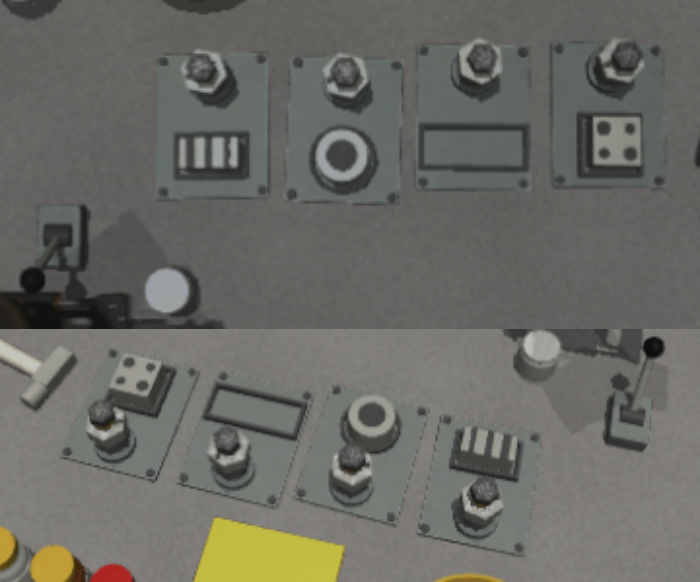

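All three dies are seated, the long station is untouched, and the lever is at safe with its ball at about (135,266) in the top view. Now I push it to ready.

```bash
python3 -c "
from h import *
print(tri([(load('t18'),(135.5,266.5)),(load('s18'),(436,189))]))"
echo '[{"trans":[-5,-25,0]},{"trans":[-5,-48,0]},{"trans":[-5,-50,40]},{"trans":[-5,-50,80]},{"trans":[-5,-50,102]}]' | python3 shift.py 0 >/dev/null; python3 st.py
echo '[{"trans":[20,0,0]},{"trans":[40,0,0]},{"trans":[60,0,0]},{"trans":[80,0,0]},{"trans":[96,0,0]}]' | python3 shift.py >/dev/null; python3 st.py
echo '[{"trans":[4,0,0]},{"trans":[8,0,0]},{"trans":[8,0,0]}]' | python3 shift.py >/dev/null; python3 st.py
```

```text
(array([440.38354005, 393.04826507, 107.80627394]), np.float64(0.6241575597689462))
yaw -1.575 tau [0.04 0.03 0.05] F [0.  0.2 0.1] w 0.7 z [394.5 387.5  96.5] j6 2.26
yaw -1.575 tau [0.07 0.32 0.01] F [-1.4 -0.5 -1.4] w 0.5 z [492.3 387.8  98.9] j6 2.16
yaw -1.573 tau [0.03 0.04 0.02] F [ 0.3  0.  -0.5] w 0.4 z [498.6 387.5  98.6] j6 2.15
```

```bash
echo '[{"trans":[3,0,0]},{"trans":[6,0,0]},{"trans":[6,0,0]}]' | python3 shift.py >/dev/null; python3 st.py
echo '[{"trans":[2,0,0]},{"trans":[4,0,0]},{"trans":[4,0,0]}]' | python3 shift.py >/dev/null; python3 st.py
echo '[{"trans":[2,0,0]},{"trans":[3,0,0]},{"trans":[3,0,0]}]' | python3 shift.py >/dev/null; python3 st.py
```

```text
yaw -1.573 tau [0.08 0.11 0.03] F [-0.6 -0.3 -0.2] w 0.4 z [504.7 387.3  98.6] j6 2.15
yaw -1.573 tau [0.05 0.1  0.05] F [-0.5 -0.2  0.1] w 0.4 z [508.8 387.3  98.6] j6 2.14
yaw -1.573 tau [0.06 0.79 0.02] F [-3.6 -0.1  1.4] w 0.5 z [511.  387.3  98.3] j6 2.14
```

```bash
echo '[{"trans":[2,0,0]},{"trans":[3,0,0]},{"trans":[3,0,0]}]' | python3 shift.py >/dev/null; python3 st.py
```

```text
yaw -1.572 tau [-0.02  2.41  0.01] F [-13.5  -0.3   4.9] w 0.5 z [511.9 387.4  97.9] j6 2.14
```

Stop contact (13 N with hardly any travel). I press a little more, then back away and verify.

```bash
echo '[{"trans":[2,0,0]},{"trans":[3,0,0]},{"trans":[3,0,0]}]' | python3 shift.py >/dev/null; python3 st.py
echo '[{"trans":[-20,0,0]},{"trans":[-40,0,0]},{"trans":[-70,0,0]},{"trans":[-110,0,-50]},{"trans":[-110,0,-110]}]' | python3 shift.py >/dev/null; python3 st.py
echo '[{"trans":[0,50,0]},{"trans":[0,100,0]},{"trans":[0,150,0]},{"trans":[0,200,0]},{"trans":[0,200,0]}]' | python3 shift.py >/dev/null; python3 st.py
python3 - <<'E'
from fit import *
t=view("top","t19");s=view("scene","s19")
a=t["image"][130:290,120:460,::-1]; b=s["image"][180:310,100:460,::-1]
cv2.imwrite("pics/m19.png",np.vstack([cv2.resize(a,(700,329)),cv2.resize(b,(700,253))]))
E
```

```text
yaw -1.572 tau [-0.18  4.24 -0.  ] F [-22.3  -0.8  11. ] w 0.5 z [512.6 387.5  97.6] j6 2.14
yaw -1.571 tau [ 0.06 -0.06  0.03] F [0.9 0.6 0.1] w 0.3 z [404.4 386.5 207.3] j6 2.24
yaw -1.577 tau [ 0.02 -0.04 -0.04] F [ 0.3 -0.2  0.1] w 0.7 z [408.  184.8 209.1] j6 1.89
```

View pics/m19.png

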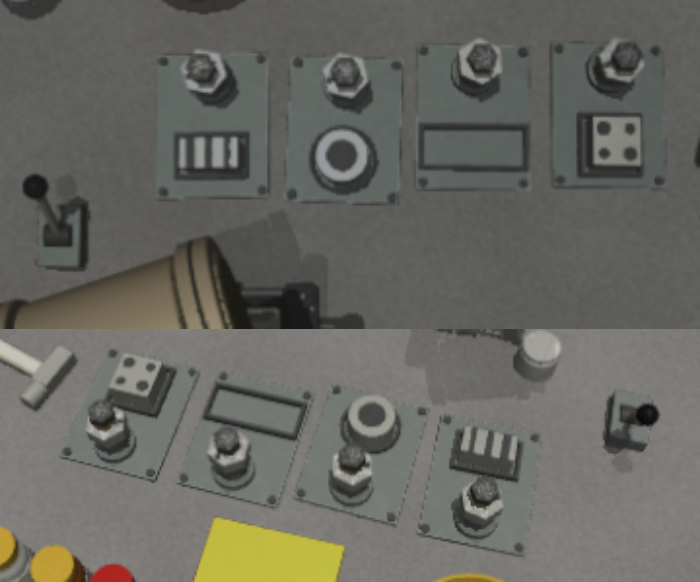

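The lever is fully over to ready (ball at (35,186) in the top panel). The dies are seated, the tin hasn't moved, and the robot is clear.

```bash
python3 -c "
from bench import r
print(r.get_obs()['t']); print(r.hand_in())"
```

```text
67.9
the job is handed in; nothing more can be done
None
```

Handed in at 67.9 s: the short, round and square dies are seated with their nuts turned onto the hard stops, the long station (no die on the bench) and the tin were left alone, and the lever went to safe first and is now back at ready.

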